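Wedge a narrow glass strip tight on the lay-up board

ROBOT

A 6-joint arm with a two-finger parallel gripper is mounted at the origin on a cart in front of the work surface, level with it; the furniture and walls round the work are solid. World frame = base frame: x ahead of the robot, y to its left, z up, the work surface at z = 0. Lengths are in m, angles in rad, forces in N, time in s.
With the tool pointing down it reaches from about 0.425 to 0.95 m from the base axis. Payload 3.5 kg.
Tool frame: the origin (TCP) lies at the very end of the fingers, on their centre line; the grasp point (between the pads) lies 19 mm behind it; y points along the fingers, z is the direction in which the jaws open and shut, and the axes are right-handed (so a half turn about y gives the same grasp; the last joint's range is limited). The gripper opens to 85 mm and grips with 20 to 120 N. Pads are 22 mm wide; open, the fingers measure 114 mm over their backs; the gripper's body (76 mm by 85 mm) begins 54 mm behind the grasp point. The pads swing forward as they close: fully open they stand 13 mm farther back than shut.
Start: joints at [1.102, 0.286, 1.577, -0, 1.279, -0.15], TCP at [0.212, 0.641, 0.199] pointing down, gripper open.
Joint ranges: [-2.77, 2.77], [-0.9, 2.22], [0.21, 2.48], [-1.53, 4.67], [0.24, 2.81], [-2.84, 2.84]. Speed limits (rad/s): [2.79, 2.79, 3.14, 3.14, 3.14, 3.14].

INTERFACE

Orientations are given as a unit quaternion [x, y, z, w].
In Python, from plant import ctrl gives the robot as it stands. The module is installed in compiled form; this text tells all that it offers.
- The arm moves only by the tool jog_arm, never from a script. Its argument "deltas" is a list of rows, each a list of 3 entries, a list of its own where there are three numbers: the turn, a rotation vector about the tool's x, y, z in rad, then the shift along the tool's x, y, z in m, then the opening, from 0 (shut) to 1 (fully open). In form: [[[wx, wy, wz], [dx, dy, dz], gripper], ...]. A call has 1 to 10 rows; each row is the pose to reach, as a shift and turn from the pose measured when the call began, along the tool's axes at that moment; what a row does not reach only later rows make up. A row lasts 1/12 s, in which the tool goes at most 41.7 mm and 7.16 degrees, less where a joint would pass 70% of its speed; a pose out of reach is approached as far as the arm can. A call with a gripper value outside its range is refused whole. The fingers move at their own pace and stop on an object; "force" is the grip in N (left out, the last holds). Time passes only in rows, so rows that repeat a pose let the fingers close. It gives the time, the measured TCP pose, the force and the opening at its end, in the units of the state.
- ctrl.get_state(): the state, without advancing time (a new reading comes with each control period).
- ctrl.read_camera(name): name is "scene" or "top" or "wrist"; returns a dict with "pixels" (384x512x3 uint8, blue, green, red), "range_z" (384x512 float32, m along the optical axis (not along the pixel's ray), 0 where there is no reading), "fx", "fy", "cx", "cy" (pixels), "T" (4x4, takes a point from camera to world coordinates); the wrist camera has in their place "mount" (4x4, takes a point from camera to tool coordinates, whose origin is the TCP and whose axes are the tool frame's). Camera axes: x right, y up, looking along -z (the intrinsics and any distortion apply to the point x, -y, -z); pixel columns grow to the right and rows downward; lengths in m; the calibration is good to about 2 mm. The wrist camera is an equidistant fisheye: a pixel r from the principal point sees the ray r / f radians off the axis. A picture is of the moment at which its call begins: read the wrist's pose just before it.
- ctrl.sign_off(): hands the job in, once; it reports no verdict.
The state is a dict: "time": time; "qpos": joint angles; "dq": joint speeds; "joint_efforts": joint torques, N m; "eef_pos": TCP position; "tcp_rot": TCP orientation; "contact_force": force on the tool from outside, world axes, zero at the start; "wrist_torque": the same for the moment, N m; "opening": opening from 0.0 (shut) to 1.0 (fully open).
Only numpy, scipy, OpenCV 4.12 (cv2) and the standard library are available. Lean on these libraries where they do the work, as an engineer would, in place of code of your own. Each camera call takes 0.05 s, during which the arm holds its last target.

TASK

Two pieces of glass lie in the two bays of the lay-up board: the large one fills its bay, but the narrow strip leaves gaps wide enough for the spacer. Stand the spacer in that bay on the left of the strip, thick end up against the head batten, push the strip over until it lies flush on the aluminium fence on its right, then slide the wedge up between the spacer and the left wall of the bay, thin end first, until everything is tight. Finish while still gripping the wedge by its peg and pushing it firmly in, so that the strip stays pressed flush; leave the large glass, the glass cutter and the tape where they are.

Things in the scene. Friction and masses are not known exactly. Their poses are not given: they have to be found in the camera images.
- board: Plywood lay-up board on the light table, 250 (x) x 292 (y) x 9 mm, fixed; origin: centre of underside; x away from the robot, y left. Battens 16 mm high (tops 25 mm above the table) form two equal bays 110 mm wide, floor at 9 mm: left bay y +12 to +122 mm, right bay y -122 to -12; x from -125 (open end, near the robot) to +100 (head batten). Right (-y) walls: aluminium fences; leftmost: wood.
- fence_mid: Aluminium bar between the two bays, 225 x 24 x 16 mm, fixed to the board: right wall of the left bay (its face at board y = +12 mm) and left wall of the right bay (face at y = -12 mm). Origin: centre of its underside, axes as the board's.
- fence_right: Aluminium bar along the board's right edge, 225 x 24 x 16 mm, fixed to the board: right wall of the right bay (face at board y = -122 mm). Origin: centre of its underside, axes as the board's.
- batten_head: Wooden batten across the far end of the board, 25 x 292 x 16 mm, fixed to it: closes both bays at board x = +100 mm. Origin: centre of its underside, axes as the board's.
- strip: Narrow glass strip, 60 (its x) x 146 (its y) x 4 mm, 0.085 kg, loose, in one of the two bays (which one varies), about midway between the walls, some 25 mm free on each side. Its x points to the board's left, its long side lies along the bay. Origin: centre of its underside; flush, it is 30 mm from the face of the fence on the right of its bay.
- pane: The large glass pane, 220 (its x) x 106 (its y) x 6 mm, loose, in the other bay, which it fills to 2 mm on either side; to be left alone. Origin: centre of its underside.
- spacer: Wooden bar along x, 112 x 24 mm high, 0.06 kg, on the table left of the board. In plan: -y face straight (y = -6.5 mm), +y face tapered 1 in 8; 6 mm thick at the -x end, 13 mid, 20 at the +x end. Wooden peg, dia 12, 24 to 64 mm above the underside: grip that. Origin: underside, below the peg. In use: thick end to the head batten, straight face to the strip; the wedge drags it along unless it butts there.
- wedge: Wooden wedge along x, 112 x 24 mm high, about 0.12 kg, by the spacer (they swap places). In plan: +y face straight (y = +19.5 mm), -y face tapered 1 in 8; 32 mm thick at the +x end (goes in first), 39 mid, 46 at -x. Peg as the spacer's. Origin: underside, below the peg. Strip flush, 50 mm are left for spacer and wedge: tight with its peg 16 mm behind the spacer's; 8 mm farther back: 1 mm play.
- cutter: Glass cutter with a turned brass handle, 136 x 14 x 14 mm, lying behind the board; to be left alone. Origin: centre of its underside.
- tape: Roll of tape, 77 mm across, 24 mm high, lying at the left; to be left alone. Origin: centre of its underside.
There are look-alikes about, which are no part of the job. What is shaped like the strip but blue or yellow is not meant.

How it is judged:
By the outcome, as a careful person would: the job done as asked, in the order asked, and still so for the second after the job is handed in, while the arm keeps its last pose, push and grip.
It also fails if it takes over 54 s, if anything falls off the work surface, if the arm or the gripper's body presses on something with over 40 N, if the wrist force passes 120 N, or if a joint passes its speed limit or range.

## Working session

There is one attempt and no reset: what is moved stays moved. The work goes in short steps, Python scripts to look and compute and a tool call to move; the robot and the scene stay as the last step left them, time stands still between calls to the robot, and variables do not carry over. Pictures are saved under pics/ and viewed, and the job is handed in when it is done.

Besides the shell and the picture viewer there is one more tool, called after "Request:" by a JSON object that holds its "method" and its "body". jog_arm: Moves the arm, as the interface text tells. Its arguments: {"type":"object","properties":{"deltas":{"type":"array","items":{"type":"array"}},"force":{"type":"number"}},"required":["deltas"]}

```bash
mkdir -p pics; python3 - <<'E'
from plant import ctrl
import cv2, numpy as np
s=ctrl.get_state()
for k,v in s.items(): print(k,np.round(v,4))
for n in ["scene","top","wrist"]:
    c=ctrl.read_camera(n); cv2.imwrite(f"pics/{n}0.png",c["pixels"])
    np.savez(f"{n}0.npz",**c)
    print(n,c["fx"],c["fy"],c["cx"],c["cy"],[k for k in c]); print(np.round(c.get("T",c.get("mount")),4))
E
```

```text
time 0.0
qpos [ 1.102   0.2872  1.5782  0.      1.2786 -0.15  ]
dq [-0.0004  0.0004 -0.0002  0.0008 -0.001   0.0008]
joint_efforts [-1.80000e-03 -4.05978e+01 -2.92623e+01 -1.00000e-04  5.60000e-03
  0.00000e+00]
eef_pos [0.2112 0.6403 0.1973]
tcp_rot [ 0.6989 -0.1125  0.112  -0.6974]
contact_force [-0.1628 -0.2294  0.4349]
wrist_torque [-0.008   0.0818 -0.0538]
opening 1.0016
scene 463.10019972557404 463.10019972557404 253.2042509097773 192.78393891910287 ['pixels', 'range_z', 'fx', 'fy', 'cx', 'cy', 'T']
[[ 0.523   0.4173 -0.7432 -0.4965]
 [-0.8522  0.2704 -0.4479 -0.6772]
 [ 0.014   0.8676  0.4971  0.7887]
 [ 0.      0.      0.      1.    ]]
top 416.34845678128016 416.34845678128016 253.5950765764511 193.06549272650764 ['pixels', 'range_z', 'fx', 'fy', 'cx', 'cy', 'T']
[[ 2.3500e-02  9.9070e-01 -1.3420e-01  4.3040e-01]
 [-9.9970e-01  2.3000e-02 -5.5000e-03  1.0000e-03]
 [-2.4000e-03  1.3430e-01  9.9090e-01  1.5404e+00]
 [ 0.0000e+00  0.0000e+00  0.0000e+00  1.0000e+00]]
wrist 297.3186396354542 297.3186396354542 262.0816596574631 186.83582850419796 ['pixels', 'range_z', 'fx', 'fy', 'cx', 'cy', 'mount']
[[-7.000e-04 -9.607e-01 -2.775e-01 -7.170e-02]
 [ 5.000e-04  2.775e-01 -9.607e-01 -1.747e-01]
 [ 1.000e+00 -8.000e-04  3.000e-04 -5.000e-04]
 [ 0.000e+00  0.000e+00  0.000e+00  1.000e+00]]
```

View pics/top0.png

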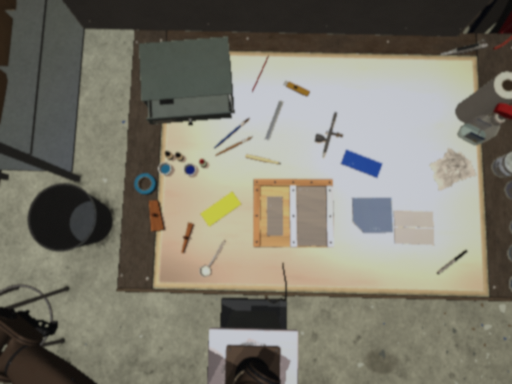

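View pics/scene0.png

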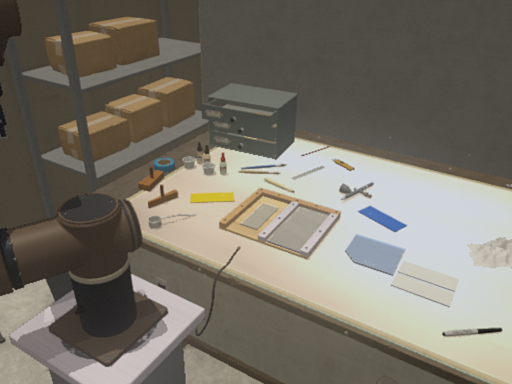

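View pics/wrist0.png

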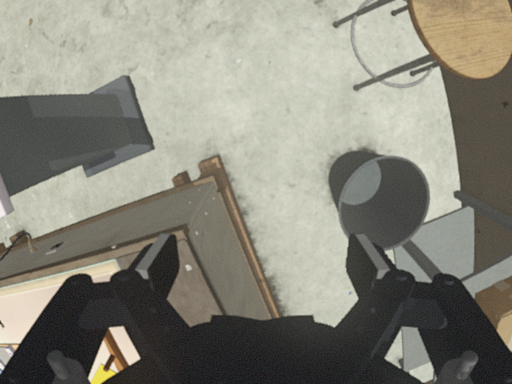

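```bash
cat > h.py <<'E'
import numpy as np, cv2
from scipy.spatial.transform import Rotation as R
def load(n): return dict(np.load(n+".npz"))
def world(c,u,v,d=None):
    u=np.asarray(u,float);v=np.asarray(v,float)
    if d is None: d=c["range_z"][v.astype(int),u.astype(int)]
    p=np.stack([(u-c["cx"])/c["fx"]*d,-(v-c["cy"])/c["fy"]*d,-d],-1)
    return p@c["T"][:3,:3].T+c["T"][:3,3]
def cloud(c):
    v,u=np.mgrid[0:384,0:512]; return world(c,u,v)
E
python3 - <<'E'
from h import *
c=load("top0"); P=cloud(c)
im=c["pixels"]
crop=im[150:290,110:350]
cv2.imwrite("pics/topcrop.png",cv2.resize(crop,None,fx=3.3,fy=3.3,interpolation=cv2.INTER_CUBIC))
for n,(u0,u1,v0,v1) in dict(wedge=(140,175,195,240),spacer=(176,202,215,260)).items():
    Q=P[v0:v1,u0:u1].reshape(-1,3)
    m=(Q[:,2]>0.012)&(Q[:,2]<.035); q=Q[m]
    print(n,m.sum(),q.mean(0),Q[:,2].max())
    mu=q[:,:2].mean(0); w,V=np.linalg.eigh(np.cov((q[:,:2]-mu).T)); print(V[:,1],np.degrees(np.arctan2(*V[::-1,1])))
    pk=Q[Q[:,2]>.045]; print("peg",len(pk),pk.mean(0) if len(pk) else 0)
# height along board
for (u,v) in [(260,215),(275,215),(293,215),(310,215),(330,215),(290,184),(275,200),(262,242),(100,200),(200,270),(220,210)]: print((u,v),np.round(world(c,u,v),4))
E
```

```text
wedge 330 [0.54096005 0.36612788 0.02334673] 1.540400298549528
[-0.97833448 -0.20703053] -168.05160948673335
peg 17 [0.51828148 0.28069922 0.40909287]
spacer 114 [0.47564748 0.2478425  0.02316738] 1.540400298549528
[-0.97115127  0.23846429] 166.2040810254826
peg 19 [0.45328825 0.15795892 0.6066685 ]
(260, 215) [ 0.5565 -0.016   0.0133]
(275, 215) [ 0.5577 -0.071   0.0149]
(293, 215) [ 0.5582 -0.136   0.0263]
(310, 215) [ 0.5609 -0.1998  0.0117]
(330, 215) [ 0.5614 -0.2708  0.026 ]
(290, 184) [ 0.673  -0.1241  0.0219]
(275, 200) [ 0.613  -0.0701  0.0159]
(262, 242) [ 0.4581 -0.0254  0.0133]
(100, 200) [ 0.6948  0.9073 -0.8647]
(200, 270) [0.3518 0.1979 0.0012]
(220, 210) [5.727e-01 1.327e-01 3.000e-04]
```

View pics/topcrop.png

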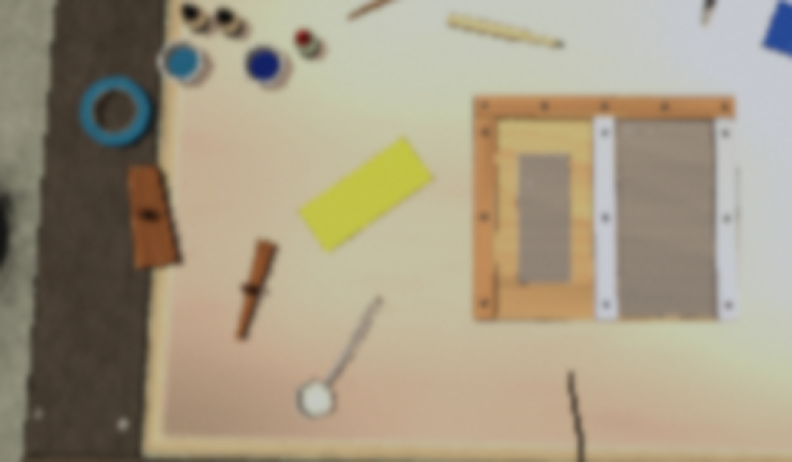

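```bash
python3 - <<'E'
from h import *
from plant import ctrl
c=load("top0"); P=cloud(c)
for n,(u0,u1,v0,v1) in dict(wedge=(140,175,195,240),spacer=(176,202,215,260)).items():
    Q=P[v0:v1,u0:u1].reshape(-1,3)
    pk=Q[(Q[:,2]>.04)&(Q[:,2]<.1)]; print(n,"peg",len(pk),np.round(pk,3))
s=ctrl.get_state(); r=R.from_quat(s["tcp_rot"]); print(np.round(r.as_matrix(),3))
b=(P[...,2]>.02)&(P[...,2]<.03)
u,v=256,0
m=b[170:255,245:340]; Q=P[170:255,245:340][m]; print(Q.min(0),Q.max(0))
rect=cv2.minAreaRect(Q[:,:2].astype(np.float32)*1000); print(rect)
E
```

```text
wedge peg 14 [[0.551 0.369 0.063]
 [0.551 0.367 0.058]
 [0.547 0.372 0.065]
 [0.547 0.369 0.064]
 [0.547 0.365 0.064]
 [0.548 0.363 0.057]
 [0.543 0.372 0.063]
 [0.543 0.368 0.065]
 [0.543 0.364 0.067]
 [0.544 0.361 0.064]
 [0.545 0.362 0.047]
 [0.54  0.369 0.06 ]
 [0.54  0.366 0.057]
 [0.542 0.366 0.043]]
spacer peg 13 [[0.472 0.251 0.066]
 [0.472 0.248 0.059]
 [0.468 0.255 0.064]
 [0.468 0.25  0.072]
 [0.468 0.247 0.065]
 [0.469 0.246 0.054]
 [0.465 0.255 0.061]
 [0.465 0.251 0.065]
 [0.465 0.247 0.065]
 [0.465 0.246 0.053]
 [0.461 0.251 0.064]
 [0.462 0.248 0.057]
 [0.462 0.247 0.043]]
[[ 0.95  -0.001  0.313]
 [-0.313 -0.002  0.95 ]
 [-0.    -1.    -0.002]]
[ 0.4424124  -0.28242028  0.02001559] [0.69462681 0.01142289 0.02997055]
((567.4338989257812, -135.9512481689453), (249.62030029296875, 291.78857421875), 1.33845055103302)
```

```bash
cat >> h.py <<'E'
def jog(pos,yaw):
    """delta to world TCP pos with tool down and jaws (tool z) at world yaw"""
    from plant import ctrl
    s=ctrl.get_state(); r=R.from_quat(s["tcp_rot"])
    z=np.array([np.cos(yaw),np.sin(yaw),0]); y=np.array([0,0,-1.]); x=np.cross(y,z)
    t=R.from_matrix(np.stack([x,y,z],1))
    print("t",round(s["time"],2),"pos",np.round(s["eef_pos"],4),"F",np.round(s["contact_force"],1),"q",np.round(s["qpos"],2))
    print("turn",np.round((r.inv()*t).as_rotvec(),3).tolist(),"shift",np.round(r.inv().apply(np.array(pos)-s["eef_pos"]),4).tolist())
E
python3 -c "
from h import *
jog([.5,.3,.25],0)"
```

```text
t 0.15 pos [0.2113 0.6405 0.1976] F [ 0.2  0.2 -0.2] q [ 1.1   0.29  1.58 -0.    1.28 -0.15]
turn [0.002, 1.252, 0.001] shift [0.3809, -0.0521, -0.2329]
```

Request:
{"method": "jog_arm", "body": {"deltas": [[[0,0,0],[0,-0.04,0],1],[[0,1.252,0],[0.381,-0.052,-0.233],1],[[0,1.252,0],[0.381,-0.052,-0.233],1],[[0,1.252,0],[0.381,-0.052,-0.233],1],[[0,1.252,0],[0.381,-0.052,-0.233],1],[[0,1.252,0],[0.381,-0.052,-0.233],1],[[0,1.252,0],[0.381,-0.052,-0.233],1],[[0,1.252,0],[0.381,-0.052,-0.233],1],[[0,1.252,0],[0.381,-0.052,-0.233],1],[[0,1.252,0],[0.381,-0.052,-0.233],1]]}}

```text
time: 0.98
eef_pos: [0.4544, 0.3528, 0.2478]
tcp_rot: [0.53, -0.469, 0.469, -0.529]
contact_force: [0.9, 0.6, 0.6]
opening: 0.995
```

```bash
python3 -c "
from h import *
jog([.5,.3,.25],0)"
```

```text
t 0.98 pos [0.4544 0.3528 0.2478] F [0.9 0.6 0.6] q [ 0.48  0.03  1.77 -0.    1.34  0.36]
turn [0.001, 0.121, 0.002] shift [0.0579, -0.0022, 0.0389]
```

Request:
{"method": "jog_arm", "body": {"deltas": [[[0,0.121,0],[0.058,-0.002,0.039],1],[[0,0.121,0],[0.058,-0.002,0.039],1],[[0,0.121,0],[0.058,-0.002,0.039],1],[[0,0.121,0],[0.058,-0.002,0.039],1]]}}

```text
time: 1.32
eef_pos: [0.5009, 0.2985, 0.2494]
tcp_rot: [-0.5, 0.501, -0.501, 0.498]
contact_force: [-0.3, 0.3, 0.4]
opening: 0.999
```

```bash
cat >> h.py <<'E'
def wgrab(tag):
    from plant import ctrl
    s=ctrl.get_state(); c=ctrl.read_camera("wrist")
    T=np.eye(4); T[:3,:3]=R.from_quat(s["tcp_rot"]).as_matrix(); T[:3,3]=s["eef_pos"]
    c["T"]=T@c["mount"]; np.savez(tag+".npz",**c); cv2.imwrite(f"pics/{tag}.png",c["pixels"])
    print(s["time"],np.round(s["eef_pos"],4),"dq",np.abs(s["dq"]).max().round(3))
    return c
def ray(c,u,v):
    dx=np.asarray(u,float)-c["cx"];dy=np.asarray(v,float)-c["cy"];r=np.hypot(dx,dy)+1e-9;th=r/c["fx"]
    d=np.stack([np.sin(th)*dx/r,-np.sin(th)*dy/r,-np.cos(th)],-1)
    return d
def wcloud(c):
    v,u=np.mgrid[0:384,0:512]; d=ray(c,u,v); p=d/np.abs(d[...,2:])*c["range_z"][...,None]
    W=p@c["T"][:3,:3].T+c["T"][:3,3]; W[c["range_z"]<=0]=np.nan; return W
def wpix(c,u,v,z):
    "pixel -> world on plane z"
    d=ray(c,u,v)@c["T"][:3,:3].T; o=c["T"][:3,3]; return o+d*((z-o[2])/d[...,2])[...,None]
def ortho(c,P2,z,x0,x1,y0,y1,mm=0.5):
    "rectified view of plane z: rows = -x, cols=-y"
    s=mm/1000; xs=np.arange(x1,x0,-s); ys=np.arange(y1,y0,-s); X,Y=np.meshgrid(xs,ys,indexing="ij")
    p=np.stack([X,Y,np.full_like(X,z)],-1)-c["T"][:3,3]; q=p@c["T"][:3,:3]
    r=np.hypot(q[...,0],q[...,1]); th=np.arctan2(r,-q[...,2])*c["fx"]
    mu=c["cx"]+th*q[...,0]/r; mv=c["cy"]-th*q[...,1]/r
    return cv2.remap(c["pixels"],mu.astype(np.float32),mv.astype(np.float32),cv2.INTER_LINEAR)
E
python3 - <<'E'
from h import *
c=wgrab("w1")
o=ortho(c,None,.024,.40,.64,.18,.46,.5); cv2.imwrite("pics/w1o.png",o); print(o.shape)
E
```

```text
1.3167 [0.5009 0.2985 0.2494] dq 0.05
(480, 560, 3)
```

View pics/w1.png

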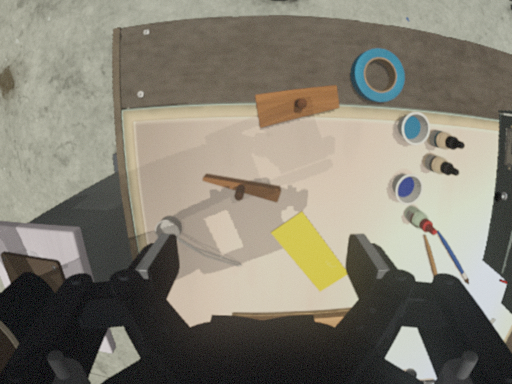

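View pics/w1o.png

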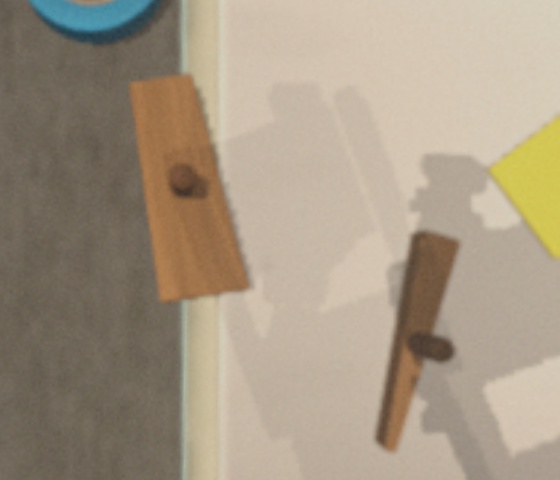

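```bash
python3 - <<'E'
from h import *
from scipy.optimize import least_squares
c=load("w1"); W=wcloud(c)
P=dict(spacer=np.array([[-56,-6.5],[56,-6.5],[56,13.5],[-56,-.5]])/1e3, wedge=np.array([[-56,19.5],[56,19.5],[56,-12.5],[-56,-26.5]])/1e3)
for n,(x0,x1,y0,y1) in dict(spacer=(.40,.54,.20,.30),wedge=(.47,.62,.31,.43)).items():
    Q=W.reshape(-1,3); m=(Q[:,0]>x0)&(Q[:,0]<x1)&(Q[:,1]>y0)&(Q[:,1]<y1); Q=Q[m]
    t=Q[(Q[:,2]>.018)&(Q[:,2]<.032)]; pk=Q[(Q[:,2]>.058)&(Q[:,2]<.075)]
    print(n,len(t),"top z",np.median(t[:,2]),"peg",len(pk),np.round(np.median(pk,0),4),"table",np.median(Q[Q[:,2]<.01][:,2]))
    # ortho mask fit: color
    o=ortho(c,None,.024,x0,x1,y0,y1,.5)
    hsv=cv2.cvtColor(o,cv2.COLOR_BGR2HSV); mk=((hsv[...,1]>110)&(hsv[...,0]<20)&(hsv[...,2]>40)).astype(np.uint8)
    k,l,st,ce=cv2.connectedComponentsWithStats(mk); i=1+np.argmax(st[1:,4]); mk=(l==i).astype(np.uint8)
    cv2.imwrite(f"pics/m_{n}.png",mk*255)
    M=cv2.GaussianBlur(mk.astype(np.float32),(0,0),3)
    best=None
    def cost(p):
        th=p[2]; rot=np.array([[np.cos(th),-np.sin(th)],[np.sin(th),np.cos(th)]])
        g=(P[n]*p[3])@rot.T+p[:2]
        px=np.stack([(y1-g[:,1])/.0005,(x1-g[:,0])/.0005],1)
        im=np.zeros(mk.shape,np.uint8); cv2.fillPoly(im,[np.round(px*16).astype(np.int32)],1,shift=4)
        return float(((cv2.GaussianBlur(im.astype(np.float32),(0,0),3)-M)**2).sum())
    from scipy.optimize import minimize
    p0=[*np.median(pk,0)[:2],-.28 if n=="spacer" else .13,1.]
    r=minimize(cost,p0,method="Nelder-Mead",options=dict(initial_simplex=np.array([p0]+[np.array(p0)+d for d in np.diag([.008,.008,.08,.03])]),xatol=1e-5,fatol=1e-3,maxiter=600))
    print(np.round(r.x,4),np.degrees(r.x[2]),r.fun,mk.sum())
E
```

```text
spacer 709 top z 0.023360636825760117 peg 71 [0.4694 0.2529 0.0633] table -0.0004445668153736926
[ 0.4931  0.2469 -0.3353  0.5142] -19.212570652994522 402.36370849609375 2161
wedge 2243 top z 0.023468995852633512 peg 78 [0.5461 0.369  0.0634] table -0.0007794163630289175
[0.5466 0.3693 0.1306 0.9754] 7.481271229637504 67.506591796875 16483
```

```bash
python3 -c "
from h import *
jog([.469,.253,.11],-.299);jog([.469,.253,.03],-.299)"
```

```text
t 1.37 pos [0.5    0.2996 0.2494] F [ 0.  -0.2 -0.3] q [ 0.37  0.05  1.75 -0.    1.34  0.37]
turn [0.002, 0.298, 0.002] shift [0.0464, 0.1395, -0.0307]
t 1.37 pos [0.5    0.2996 0.2494] F [ 0.  -0.2 -0.3] q [ 0.37  0.05  1.75 -0.    1.34  0.37]
turn [0.002, 0.298, 0.002] shift [0.0463, 0.2195, -0.0305]
```

Request:
{"method": "jog_arm", "body": {"deltas": [[[0.002,0.298,0.002],[0.046,0.14,-0.031],1],[[0.002,0.298,0.002],[0.046,0.14,-0.031],1],[[0.002,0.298,0.002],[0.046,0.14,-0.031],1],[[0.002,0.298,0.002],[0.046,0.14,-0.031],1],[[0.002,0.298,0.002],[0.046,0.14,-0.031],1],[[0.002,0.298,0.002],[0.046,0.14,-0.031],1],[[0.002,0.298,0.002],[0.046,0.219,-0.031],1],[[0.002,0.298,0.002],[0.046,0.219,-0.031],1],[[0.002,0.298,0.002],[0.046,0.219,-0.031],1],[[0.002,0.298,0.002],[0.046,0.219,-0.031],1]]}}

```text
time: 2.2
eef_pos: [0.4687, 0.2543, 0.0312]
tcp_rot: [-0.42, 0.569, -0.568, 0.42]
contact_force: [0.5, -0.1, 0.5]
opening: 1.0
```

```bash
python3 -c "
from h import *
jog([.469,.253,.03],-.299); c=wgrab('w2')"
```

```text
t 2.2 pos [0.4687 0.2543 0.0312] F [ 0.5 -0.1  0.5] q [0.31 0.18 2.04 0.   0.92 0.6 ]
turn [0.001, 0.001, 0.0] shift [0.0012, 0.0012, 0.0007]
2.2 [0.4687 0.2543 0.0312] dq 0.051
```

View pics/w2.png

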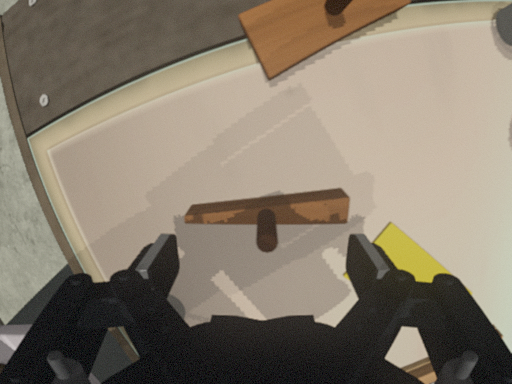

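Request:
{"method": "jog_arm", "body": {"deltas": [[[0,0,0],[0.001,0.001,0.001],0],[[0,0,0],[0.001,0.001,0.001],0],[[0,0,0],[0.001,0.001,0.001],0],[[0,0,0],[0.001,0.001,0.001],0],[[0,0,0],[0.001,0.001,0.001],0],[[0,0,0],[0.001,0.001,0.001],0],[[0,0,0],[0.001,0.001,0.001],0],[[0,0,0],[0.001,0.001,0.001],0]], "force": 80}}

```text
time: 2.92
eef_pos: [0.471, 0.2534, 0.0321]
tcp_rot: [0.419, -0.568, 0.569, -0.421]
contact_force: [0.1, -0.2, -0.4]
opening: 0.002
```

```bash
python3 -c "
from h import *
from plant import ctrl
print(ctrl.get_state()['opening'])
jog([.47,.253,.2],-.299); c=wgrab('w3')"
```

```text
0.001972825462298052
t 2.92 pos [0.471  0.2534 0.0321] F [ 0.1 -0.2 -0.4] q [0.3  0.18 2.04 0.   0.92 0.6 ]
turn [-0.003, 0.001, -0.002] shift [0.0003, -0.1679, -0.0004]
2.9167 [0.471  0.2534 0.0321] dq 0.003
```

View pics/w3.png

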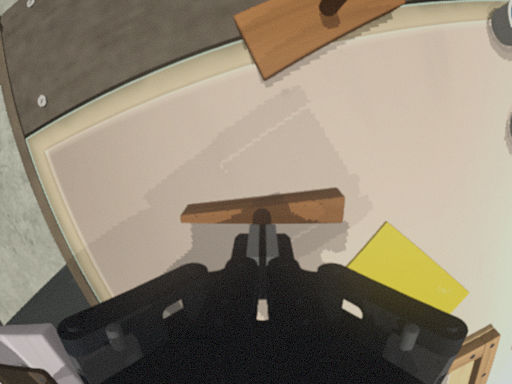

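```bash
python3 - <<'E'
from h import *
c=load("w3"); W=wcloud(c)
Mi=np.linalg.inv(c["mount"])
def proj(p):
    q=Mi[:3,:3]@p+Mi[:3,3]; r=np.hypot(q[0],q[1]); th=np.arctan2(r,-q[2])*c["fx"]
    return np.round([c["cx"]+th*q[0]/r,c["cy"]-th*q[1]/r],1)
print("tcp",proj(np.array([0,0,0.])),"grasp",proj(np.array([0,-.019,0.])), "x-11",proj(np.array([-.011,0,0])),proj(np.array([-.011,-.038,0])))
for v in range(200,300,8): print(v,c["range_z"][v,262].round(3),np.round(W[v,262],4),np.round(W[v,255],4))
cv2.imwrite("pics/w3z.png",cv2.resize(c["pixels"][170:290,170:360],None,fx=4,fy=4,interpolation=cv2.INTER_CUBIC))
E
```

```text
tcp [263.8 216.4] grasp [264.  228.8] x-11 [263.9 200. ] [264.3 224.3]
200 0.206 [0.4711 0.2576 0.0115] [0.4662 0.2585 0.0097]
208 0.191 [0.471  0.2573 0.0268] [0.4662 0.2575 0.0235]
216 0.178 [0.471  0.2574 0.0411] [0.4661 0.2564 0.035 ]
224 0.15 [0.4729 0.2636 0.0683] [0.4695 0.2648 0.0686]
232 0.14 [0.4728 0.2636 0.0779] [0.4697 0.2646 0.0781]
240 0.132 [0.4728 0.2636 0.0866] [0.4697 0.2642 0.0859]
248 0.124 [0.4728 0.2637 0.0946] [0.4701 0.265  0.0954]
256 0.118 [0.4728 0.2636 0.1013] [0.47   0.2641 0.1007]
264 0.118 [0.4718 0.2605 0.1022] [0.4703 0.2646 0.1081]
272 0.12 [0.4705 0.2563 0.1014] [0.4705 0.2649 0.1144]
280 0.121 [0.4694 0.2525 0.1015] [0.4699 0.2628 0.1165]
288 0.123 [0.468  0.2481 0.101 ] [0.4676 0.256  0.1114]
296 0.124 [0.4668 0.2442 0.1014] [0.4662 0.2517 0.1107]
```

View pics/w3z.png

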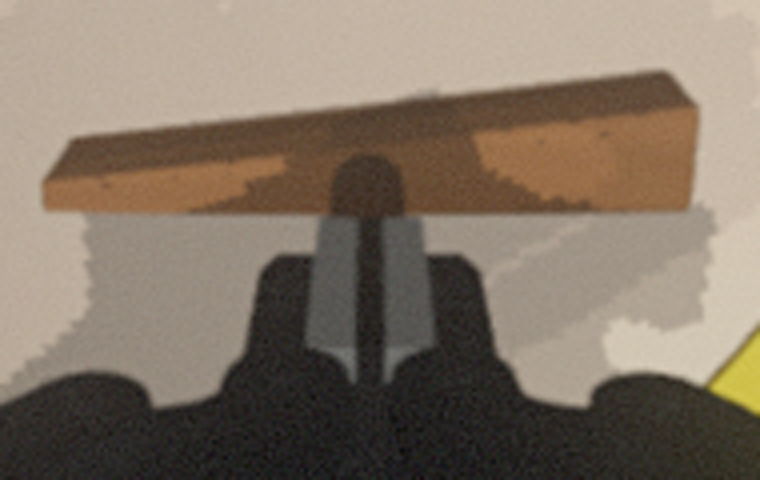

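```bash
python3 - <<'E'
from h import *
for n in ["w1","w3"]:
    c=load(n); v,u=np.mgrid[0:384,0:512]; d=ray(c,u,v); p=d/np.abs(d[...,2:])*c["range_z"][...,None]
    T=p@c["mount"][:3,:3].T+c["mount"][:3,3]
    m=(c["range_z"]>0)&(c["range_z"]<.19)&(T[...,1]<-.0)&(np.abs(T[...,0])<.03)&(np.abs(T[...,2])<.08)&(v>215 if n=="w3" else v>0)
    Q=T[m]; k=np.argsort(-Q[:,1])[:400:25]; print(n,m.sum()); print(np.round(np.c_[Q[k]*1000,u[m][k],v[m][k]],0))
E
```

```text
w1 40660
[[ -3. -45.  42. 348. 244.]
 [  5. -46. -44. 179. 259.]
 [ -1. -47. -44. 177. 249.]
 [ -8. -47.  41. 349. 237.]
 [ -1. -48.  42. 348. 251.]
 [-11. -48.  43. 354. 233.]
 [-11. -49. -47. 168. 233.]
 [ -1. -49. -44. 176. 251.]
 [  7. -49.  42. 347. 265.]
 [  2. -50.  41. 348. 258.]
 [ -0. -50.  42. 349. 254.]
 [  5. -50. -44. 176. 263.]
 [ -9. -51. -44. 172. 239.]
 [  2. -51. -44. 175. 258.]
 [  6. -51.  42. 349. 266.]
 [ 11. -52. -44. 177. 274.]]
w3 41491
[[  1.  -1.  -7. 253. 218.]
 [ -3.  -7.   1. 265. 216.]
 [ -3.  -9.  -2. 260. 217.]
 [ -3. -11.   0. 264. 218.]
 [ -3. -13.  -3. 259. 220.]
 [ -4. -16.  -0. 264. 221.]
 [-10. -36.   2. 268. 224.]
 [-10. -37.  -1. 262. 225.]
 [-10. -39.  -0. 264. 226.]
 [-11. -40.  -6. 252. 226.]
 [ -6. -40.  -9. 246. 235.]
 [-11. -41.  -5. 255. 227.]
 [-10. -41.   1. 267. 228.]
 [-10. -42.  -7. 249. 229.]
 [-10. -42.  -6. 253. 229.]
 [ -6. -43.  12. 288. 237.]]
```

Request:
{"method": "jog_arm", "body": {"deltas": [[[0,0,0],[0,0,0],1],[[0,0,0],[0,0,0],1],[[0,0,0],[0.001,0,0],1],[[0,0,0],[0.001,0,0],1],[[0,0,0],[0.002,0.01,0],1],[[0,0,0],[0.002,0.02,0],1],[[0,0,0],[0.002,0.028,0],1],[[0,0,0],[0.002,0.034,0],1],[[0,0,0],[0.002,0.034,0],1]]}}

```text
time: 3.72
eef_pos: [0.4687, 0.2509, -0.0044]
tcp_rot: [-0.42, 0.569, -0.569, 0.42]
contact_force: [-0.1, -1.1, -1.0]
opening: 1.003
```

```bash
python3 -c "
from h import *
jog([.469,.253,-.004],-.299); c=wgrab('w4')"
```

```text
t 3.72 pos [ 0.4687  0.2509 -0.0044] F [-0.1 -1.1 -1. ] q [0.3  0.24 2.05 0.   0.85 0.6 ]
turn [0.001, 0.001, 0.0] shift [-0.0021, -0.0004, -0.0004]
3.7167 [ 0.4687  0.2509 -0.0044] dq 0.021
```

View pics/w4.png

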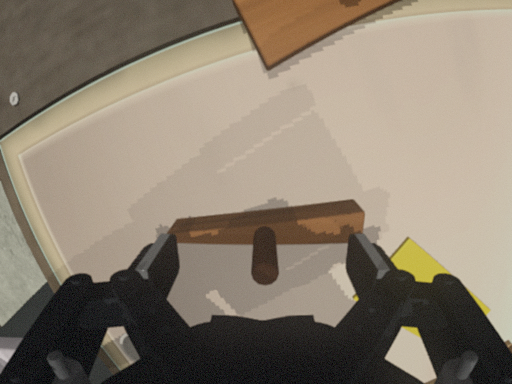

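Now the peg (264, 260) sits properly between the pads. The finger ends are really about 34 mm short of the reported TCP. Close.

Request:
{"method": "jog_arm", "body": {"deltas": [[[0,0,0],[0,0,0],0],[[0,0,0],[0,0,0],0],[[0,0,0],[0,0,0],0],[[0,0,0],[0,0,0],0],[[0,0,0],[0,0,0],0],[[0,0,0],[0,0,0],0]], "force": 80}}

```text
time: 4.27
eef_pos: [0.4696, 0.2512, -0.0032]
tcp_rot: [0.42, -0.569, 0.569, -0.421]
contact_force: [0.2, -0.4, 0.7]
opening: 0.148
```

```bash
python3 -c "
from h import *
from plant import ctrl
print(ctrl.get_state()['opening'])
jog([.47,.253,.1],-.299);c=wgrab('w5')"
```

```text
0.14845645717053133
t 4.27 pos [ 0.4696  0.2512 -0.0032] F [ 0.2 -0.4  0.7] q [0.3  0.24 2.05 0.   0.85 0.6 ]
turn [-0.001, 0.001, -0.001] shift [-0.0019, -0.1032, -0.0001]
4.2667 [ 0.4696  0.2512 -0.0032] dq 0.044
```

View pics/w5.png

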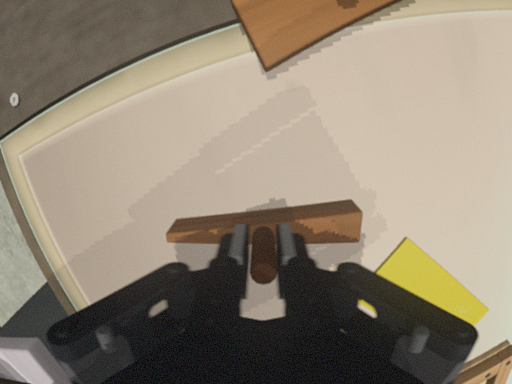

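```bash
python3 -c "
from h import *
jog([.53,-.15,.15],.023)"
```

```text
t 4.32 pos [ 0.4698  0.2513 -0.0029] F [-0.3 -0.1 -0.4] q [0.3  0.24 2.05 0.   0.85 0.6 ]
turn [-0.001, -0.321, -0.001] shift [0.3658, -0.1531, 0.1756]
```

Request:
{"method": "jog_arm", "body": {"deltas": [[[0,0,0],[0,-0.04,0],0],[[0,0,0],[0,-0.08,0],0],[[0,0,0],[0,-0.12,0],0],[[0,-0.08,0],[0.06,-0.153,0.028],0],[[0,-0.16,0],[0.1,-0.153,0.048],0],[[0,-0.24,0],[0.14,-0.153,0.067],0],[[0,-0.321,0],[0.18,-0.153,0.086],0],[[0,-0.321,0],[0.22,-0.153,0.106],0],[[0,-0.321,0],[0.26,-0.153,0.125],0],[[0,-0.321,0],[0.29,-0.153,0.14],0]]}}

```text
time: 5.15
eef_pos: [0.5124, -0.0338, 0.1499]
tcp_rot: [-0.505, 0.494, -0.495, 0.506]
contact_force: [1.1, 1.4, -0.2]
opening: 0.118
```

```bash
python3 -c "
from h import *
from plant import ctrl
print(ctrl.get_state()['opening'])
jog([.53,-.15,.15],.023)"
```

```text
0.11802006702782888
t 5.15 pos [ 0.5124 -0.0338  0.1499] F [ 1.1  1.4 -0.2] q [-0.26 -0.03  2.02  0.    1.15 -0.29]
turn [-0.002, -0.0, -0.001] shift [0.1166, -0.0001, 0.0149]
```

Request:
{"method": "jog_arm", "body": {"deltas": [[[0,0,0],[0.04,0,0.005],0],[[0,0,0],[0.08,0,0.015],0],[[0,0,0],[0.117,0,0.015],0],[[0,0,0],[0.117,0,0.015],0],[[0,0,0],[0.117,0,0.015],0],[[0,0,0],[0.117,0,0.015],0]]}}

```text
time: 5.65
eef_pos: [0.5296, -0.15, 0.1494]
tcp_rot: [-0.505, 0.495, -0.494, 0.506]
contact_force: [1.0, 0.1, -1.1]
opening: 0.117
```

```bash
python3 - <<'E'
from h import *
from plant import ctrl
print(ctrl.get_state()['opening'])
c=wgrab('w6')
o=ortho(c,None,.025,.42,.72,-.30,.04,.5); cv2.imwrite("pics/w6o.png",o)
E
```

```text
0.11701029282350857
5.65 [ 0.5296 -0.15    0.1494] dq 0.03
```

View pics/w6.png

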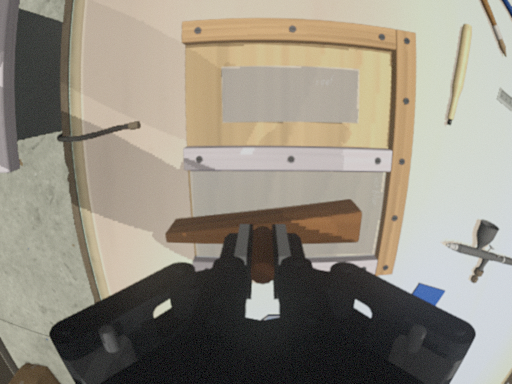

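View pics/w6o.png

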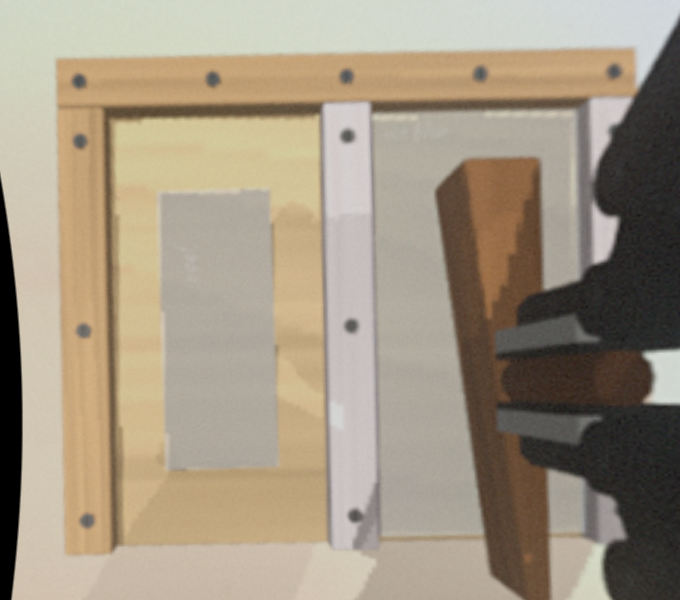

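```bash
cat >> h.py <<'E'
def tortho(c,ty,mm=.25,hx=.045,hz=.07):
    "tool-frame ortho at tool y=ty: rows = tool x from -hx, cols = tool z from -hz"
    c2=dict(c); c2["T"]=c["mount"]; s=mm/1000
    X,Z=np.meshgrid(np.arange(-hx,hx,s),np.arange(-hz,hz,s),indexing="ij")
    p=np.stack([X,np.full_like(X,ty),Z],-1)-c["mount"][:3,3]; q=p@c["mount"][:3,:3]
    r=np.hypot(q[...,0],q[...,1]); th=np.arctan2(r,-q[...,2])*c["fx"]
    return cv2.remap(c["pixels"],(c["cx"]+th*q[...,0]/r).astype(np.float32),(c["cy"]-th*q[...,1]/r).astype(np.float32),cv2.INTER_CUBIC)
E
python3 - <<'E'
from h import *
c=load("w6"); cv2.imwrite("pics/w6t.png",tortho(c,-.0272))
cv2.imwrite("pics/w6s.png",ortho(c,None,.013,.42,.72,-.16,.04,.5)[100:550])
W=wcloud(c); Q=W.reshape(-1,3)
m=(Q[:,0]>.46)&(Q[:,0]<.65)&(Q[:,1]<-.01)&(Q[:,1]>-.12)&(Q[:,2]<.02); print("bay floor/strip z",np.percentile(Q[m][:,2],[5,25,50,75,95]))
for rng in [(-.02,.012,.45,.68)]:
    m=(Q[:,1]>-.008)&(Q[:,1]<.008)&(Q[:,0]>.47)&(Q[:,0]<.64); print("left batten z",np.median(Q[m][:,2]))
E
```

```text
bay floor/strip z [0.0074984  0.00843444 0.00956331 0.01242209 0.01353059]
left batten z 0.024494006743368685
```

View pics/w6t.png

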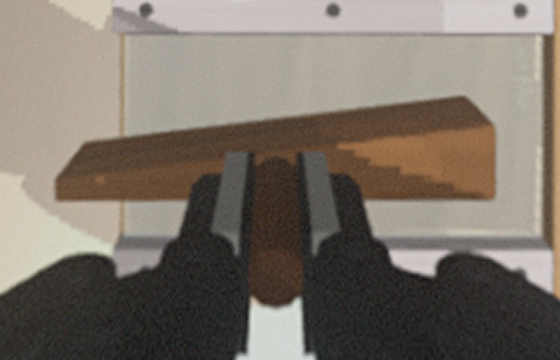

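View pics/w6s.png

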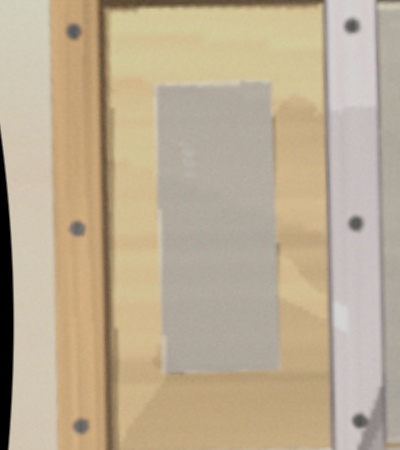

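```bash
python3 -c "
from h import *
jog([.6025,-.030,.055],.019)"
```

```text
t 5.7 pos [ 0.5296 -0.1494  0.1495] F [-0.1 -0.1 -1.1] q [-0.46  0.06  1.93  0.    1.15 -0.48]
turn [-0.001, 0.005, -0.001] shift [-0.1175, 0.0947, 0.0756]
```

Request:
{"method": "jog_arm", "body": {"deltas": [[[0,0.005,0],[-0.035,0,0.022],0],[[0,0.005,0],[-0.07,0.02,0.044],0],[[0,0.005,0],[-0.1,0.045,0.065],0],[[-0.001,0.005,-0.001],[-0.1175,0.075,0.0755],0],[[-0.001,0.005,-0.001],[-0.1175,0.0945,0.0755],0],[[-0.001,0.005,-0.001],[-0.1175,0.0945,0.0755],0],[[-0.001,0.005,-0.001],[-0.1175,0.0945,0.0755],0]]}}

```text
time: 6.28
eef_pos: [0.6009, -0.028, 0.0539]
tcp_rot: [0.506, -0.496, 0.493, -0.505]
contact_force: [0.4, 0.8, -0.3]
opening: 0.111
```

```bash
python3 - <<'E'
from h import *
from plant import ctrl
c=wgrab('w7'); jog([.6025,-.030,.055],.019)
cv2.imwrite("pics/w7t.png",tortho(c,.027,.25,.08,.075))
E
```

```text
6.2833 [ 0.6009 -0.028   0.0539] dq 0.048
t 6.33 pos [ 0.6024 -0.0291  0.0559] F [0.3 0.1 0.2] q [-0.22  0.29  1.86  0.    1.   -0.24]
turn [-0.0, 0.001, -0.0] shift [0.0009, 0.0009, 0.0001]
```

View pics/w7.png

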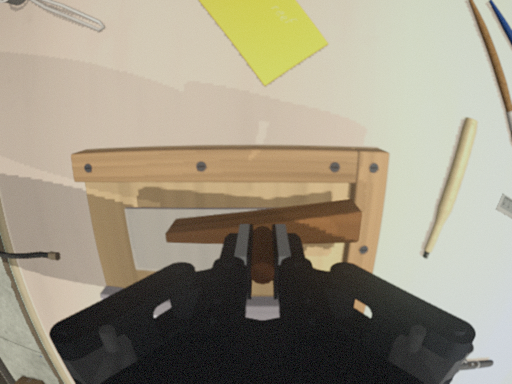

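View pics/w7t.png

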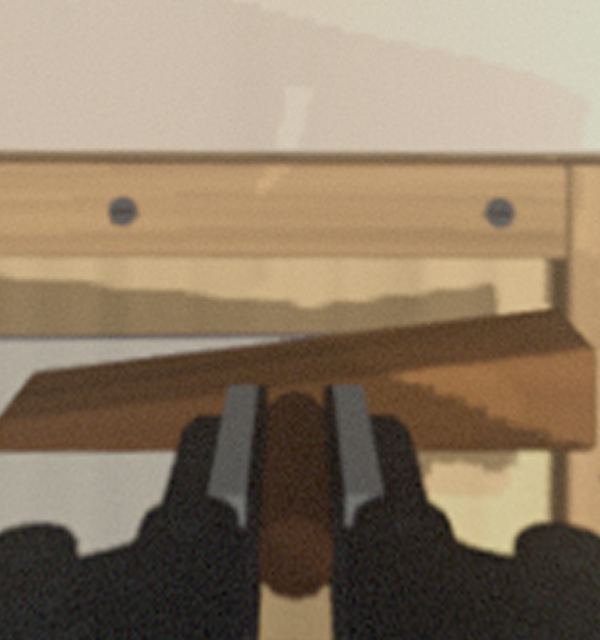

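```bash
cat > av.py <<'E'
from h import *
from plant import ctrl
E
python3 - <<'E'
from h import *
jog([.602,-.0308,.012],.019)
E
```

```text
t 6.33 pos [ 0.6024 -0.0291  0.0559] F [0.3 0.1 0.2] q [-0.22  0.29  1.86  0.    1.   -0.24]
turn [-0.0, 0.001, -0.0] shift [0.0017, 0.0439, -0.0004]
```

Request:
{"method": "jog_arm", "body": {"deltas": [[[0,0,0],[0.002,0,0],0],[[0,0,0],[0.002,0,0],0],[[0,0,0],[0.002,0.01,0],0],[[0,0,0],[0.002,0.015,0],0],[[0,0,0],[0.002,0.015,0],0],[[0,0,0],[0.002,0.015,0],0]]}}

```text
time: 6.83
eef_pos: [0.6017, -0.0313, 0.0401]
tcp_rot: [0.505, -0.496, 0.495, -0.505]
contact_force: [-0.2, -0.1, 0.3]
opening: 0.118
```

```bash
python3 - <<'E'
from h import *
from plant import ctrl
c=wgrab('w8'); jog([.6025,-.031,.01],.019)
s=ctrl.get_state(); print(np.round(s["eef_pos"],4),s["opening"])
cv2.imwrite("pics/w8t.png",tortho(c,.015,.25,.08,.075))
E
```

```text
6.8333 [ 0.6017 -0.0313  0.0401] dq 0.012
t 6.88 pos [ 0.6021 -0.0313  0.0405] F [-0.1 -0.1 -0.9] q [-0.22  0.31  1.86  0.    0.97 -0.24]
turn [0.001, 0.001, -0.0] shift [-0.0003, 0.0305, 0.0004]
[ 0.6021 -0.0313  0.0405] 0.1199767510379844
```

View pics/w8t.png

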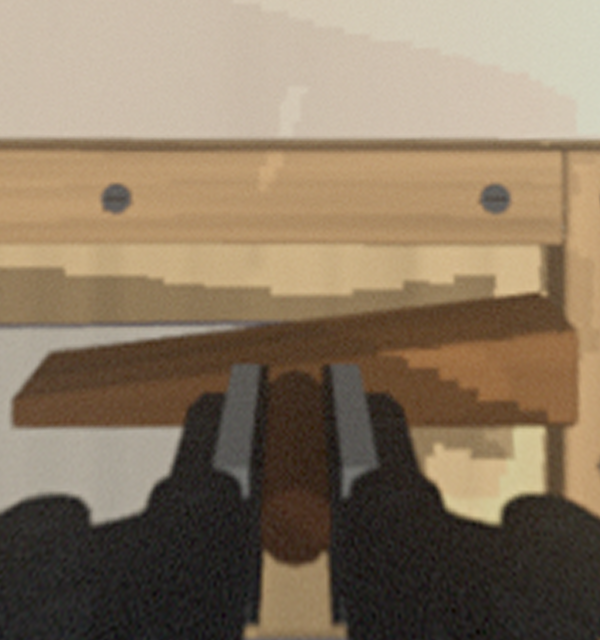

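Request:
{"method": "jog_arm", "body": {"deltas": [[[0,0,0],[0,0.01,0],0],[[0,0,0],[0,0.02,0],0],[[0,0,0],[0,0.028,0],0],[[0,0,0],[0,0.032,0],0],[[0,0,0],[0,0.034,0],0],[[0,0,0],[0,0.034,0],0]]}}

```text
time: 7.38
eef_pos: [0.6018, -0.0311, 0.0061]
tcp_rot: [0.505, -0.496, 0.494, -0.505]
contact_force: [0.3, 0.1, -0.7]
opening: 0.112
```

```bash
python3 - <<'E'
from h import *
from plant import ctrl
c=wgrab('w9'); jog([.6025,-.031,.005],.019)
cv2.imwrite("pics/w9t.png",tortho(c,-.016,.25,.08,.075))
E
```

```text
7.3833 [ 0.6018 -0.0311  0.0061] dq 0.026
t 7.43 pos [ 0.6019 -0.0312  0.0061] F [ 0.4  1.1 -0.2] q [-0.22  0.36  1.87  0.    0.91 -0.24]
turn [0.001, 0.001, -0.001] shift [-0.0002, 0.0011, 0.0006]
```

View pics/w9t.png

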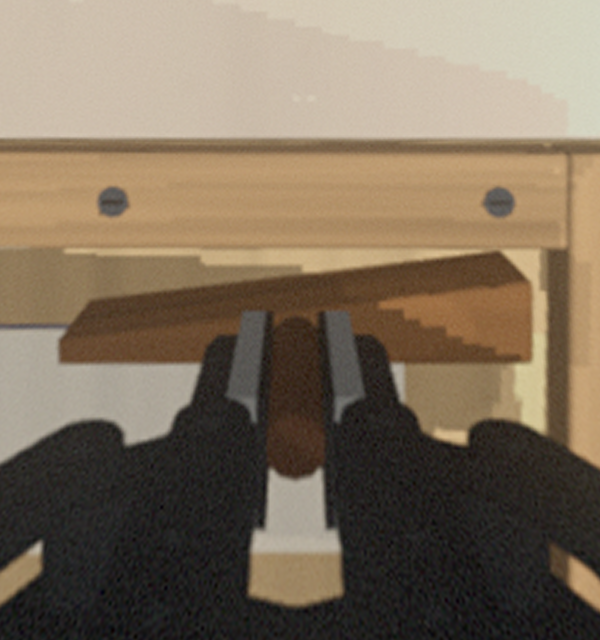

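Request:
{"method": "jog_arm", "body": {"deltas": [[[0,0,0],[0,0.0005,0.004],0],[[0,0,0],[0,0.0005,0.007],0],[[0,0,0],[0,0.0005,0.009],0],[[0,0,0],[0,0.0005,0.011],0],[[0,0,0],[0,0.0005,0.012],0],[[0,0,0],[0,0.0005,0.012],0]]}}

```text
time: 7.93
eef_pos: [0.6132, -0.031, 0.0061]
tcp_rot: [0.506, -0.496, 0.494, -0.504]
contact_force: [-5.4, -0.3, 6.6]
opening: 0.117
```

```bash
python3 - <<'E'
from h import *
jog([.6025,-.031,.005],.019)
E
```

```text
t 7.93 pos [ 0.6132 -0.031   0.0061] F [-5.4 -0.3  6.6] q [-0.22  0.38  1.84 -0.    0.92 -0.24]
turn [0.004, 0.001, -0.001] shift [-0.0002, 0.0011, -0.0107]
```

Request:
{"method": "jog_arm", "body": {"deltas": [[[-0.002,0,0],[0.002,-0.0005,0],0],[[-0.002,0,0],[0.005,-0.0005,0],0],[[-0.002,0,0],[0.008,-0.0005,0],0],[[-0.002,0,0],[0.011,-0.0005,0],0],[[-0.002,0,0],[0.014,-0.0005,0],0],[[-0.002,0,0],[0.017,-0.0005,0],0],[[-0.002,0,0],[0.02,-0.0005,0],0],[[-0.002,0,0],[0.022,-0.0005,0],0],[[-0.002,0,0],[0.024,-0.0005,0],0],[[-0.002,0,0],[0.024,-0.0005,0],0]]}}

```text
time: 8.77
eef_pos: [0.6137, -0.0558, 0.0064]
tcp_rot: [0.507, -0.496, 0.494, -0.503]
contact_force: [0.2, -0.5, -0.4]
opening: 0.114
```

```bash
python3 - <<'E'
from h import *
jog([.6132,-.0574,.006],.019); c=wgrab("w10")
E
```

```text
t 8.77 pos [ 0.6137 -0.0558  0.0064] F [ 0.2 -0.5 -0.4] q [-0.25  0.38  1.84 -0.    0.93 -0.27]
turn [0.006, 0.001, 0.0] shift [0.0016, 0.0004, -0.0005]
8.7667 [ 0.6137 -0.0558  0.0064] dq 0.005
```

View pics/w10.png

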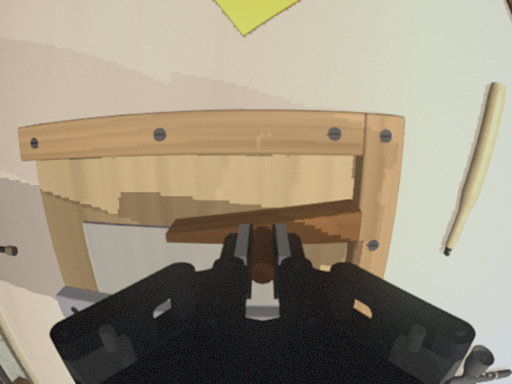

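```bash
python3 - <<'E'
from h import *
c=load("w10")
cv2.imwrite("pics/w10o.png",ortho(c,None,.013,.42,.70,-.15,.02,.4))
for p in [(90,223),(120,224),(150,226)]: print(wpix(c,*[np.array(float(a)) for a in p],.013))
E
```

```text
[ 0.4921533  -0.06309735  0.013     ]
[ 0.51727382 -0.06213286  0.013     ]
[ 0.53971136 -0.06218516  0.013     ]
```

View pics/w10o.png

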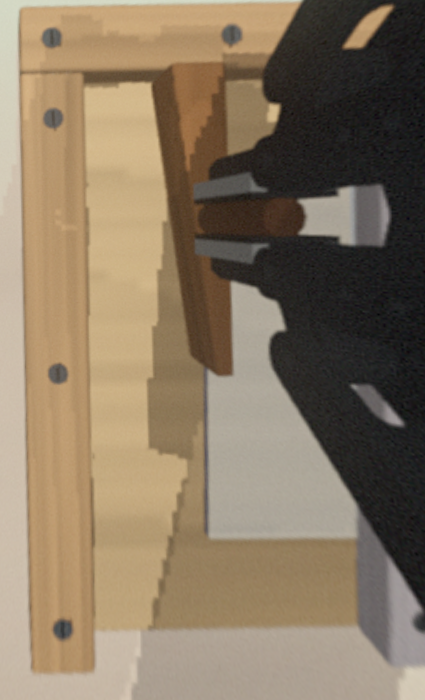

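Request:
{"method": "jog_arm", "body": {"deltas": [[[-0.002,0,0],[0.001,0,0.0005],0],[[-0.002,0,0],[0.002,0,0.0005],0],[[-0.002,0,0],[0.003,0,0.0005],0],[[-0.002,0,0],[0.003,0,0.0005],0]]}}

```text
time: 9.15
eef_pos: [0.6136, -0.0572, 0.0065]
tcp_rot: [0.507, -0.498, 0.492, -0.503]
contact_force: [-2.5, 4.8, 3.3]
opening: 0.118
```

```bash
python3 - <<'E'
from h import *
jog([.6132,-.0574,.006],.019)
E
```

```text
t 9.15 pos [ 0.6136 -0.0572  0.0065] F [-2.5  4.8  3.3] q [-0.26  0.39  1.83  0.    0.93 -0.28]
turn [0.01, 0.0, -0.003] shift [0.0002, 0.0005, -0.0004]
```

Request:
{"method": "jog_arm", "body": {"deltas": [[[-0.005,0,0.002],[0.003,0,0.001],0],[[-0.005,0,0.002],[0.004,0,0.001],0],[[-0.005,0,0.002],[0.004,0,0.001],0]]}}

```text
time: 9.4
eef_pos: [0.6134, -0.0576, 0.0068]
tcp_rot: [0.506, -0.503, 0.488, -0.503]
contact_force: [-5.3, 10.0, 6.5]
opening: 0.116
```

Request:
{"method": "jog_arm", "body": {"deltas": [[[-0.005,0,0.002],[0,-0.001,0],0],[[-0.005,0,0.002],[0,-0.001,0],0],[[-0.005,0,0.002],[0,-0.001,0],0.4],[[-0.005,0,0.002],[0,-0.001,0],0.4],[[-0.005,0,0.002],[0,-0.001,0],0.4],[[-0.005,0,0.002],[0,-0.001,0],0.4]]}}

```text
time: 9.9
eef_pos: [0.6139, -0.0582, 0.0079]
tcp_rot: [0.507, -0.505, 0.487, -0.502]
contact_force: [-0.5, 0.2, 0.9]
opening: 0.401
```

```bash
python3 - <<'E'
from h import *
from plant import ctrl
print(ctrl.get_state()["opening"])
jog([.6132,-.0574,.12],.019); c=wgrab("w11")
E
```

```text
0.40073887030498756
t 9.9 pos [ 0.6139 -0.0582  0.0079] F [-0.5  0.2  0.9] q [-0.26  0.39  1.82  0.01  0.95 -0.28]
turn [0.023, -0.002, -0.013] shift [-0.0023, -0.112, -0.0032]
9.9 [ 0.6139 -0.0582  0.0079] dq 0.005
```

View pics/w11.png

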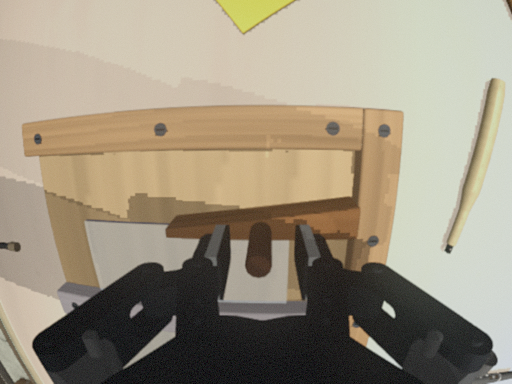

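Request:
{"method": "jog_arm", "body": {"deltas": [[[0,0,0],[0,-0.03,0],0.4],[[0,0,0],[-0.001,-0.06,-0.001],0.6],[[0.023,-0.002,-0.013],[-0.001,-0.1,-0.001],1],[[0.023,-0.002,-0.013],[0.06,-0.14,-0.06],1],[[0.023,-0.002,-0.013],[0.09,-0.15,-0.06],1],[[0.023,-0.002,-0.013],[0.09,-0.15,-0.06],1],[[0.023,-0.002,-0.013],[0.09,-0.15,-0.06],1]]}}

```text
time: 10.53
eef_pos: [0.5591, -0.1567, 0.1627]
tcp_rot: [-0.503, 0.493, -0.499, 0.504]
contact_force: [1.3, -0.5, 0.2]
opening: 0.997
```

```bash
python3 - <<'E'
from h import *
jog([.6132,-.0574,.12],.019); c=wgrab("w12")
cv2.imwrite("pics/w12o.png",ortho(c,None,.013,.42,.70,-.18,.04,.4))
cv2.imwrite("pics/w12p.png",ortho(c,None,.033,.42,.70,-.18,.04,.4))
W=wcloud(c).reshape(-1,3); m=(W[:,2]>.066)&(W[:,2]<.085)&(W[:,0]>.58)&(W[:,0]<.65)&(abs(W[:,1]+.057)<.02)
print("peg",m.sum(),np.median(W[m],0))
E
```

```text
t 10.53 pos [ 0.5591 -0.1567  0.1627] F [ 1.3 -0.5  0.2] q [-0.45  0.11  1.85 -0.    1.17 -0.46]
turn [-0.007, -0.004, 0.006] shift [-0.0987, 0.0425, 0.0552]
10.5333 [ 0.5591 -0.1567  0.1627] dq 0.066
peg 139 [ 0.61105796 -0.05697037  0.07230241]
```

View pics/w12.png

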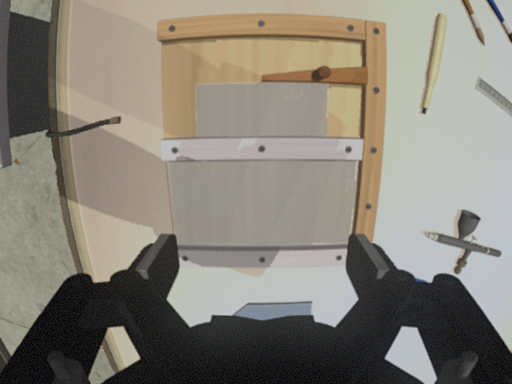

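View pics/w12o.png

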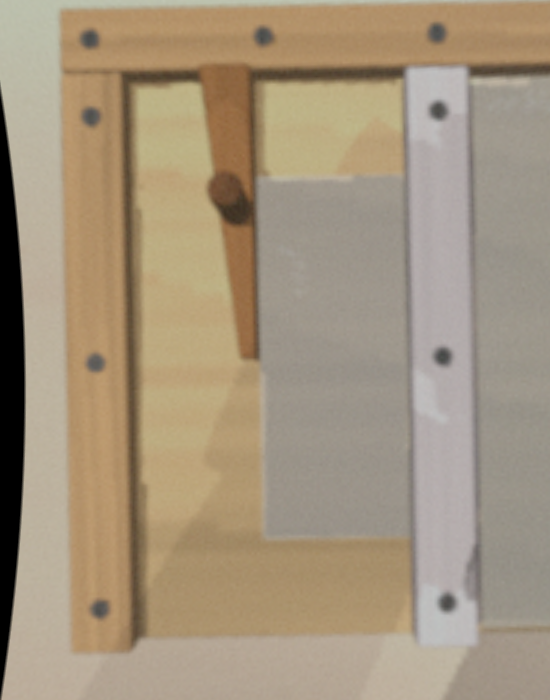

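View pics/w12p.png

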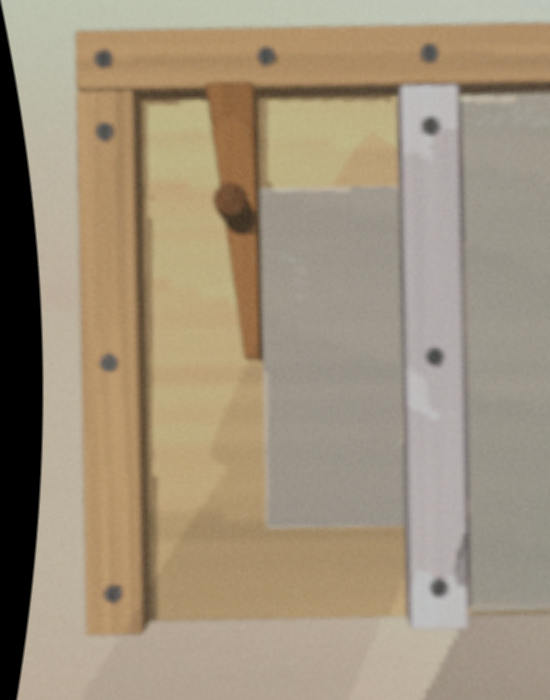

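```bash
python3 - <<'E'
from h import *
jog([.547,.369,.15],.131)
E
```

```text
t 10.58 pos [ 0.5592 -0.1544  0.1609] F [-0.2  0.3 -0.2] q [-0.44  0.11  1.85 -0.    1.17 -0.46]
turn [-0.005, -0.116, 0.003] shift [-0.5235, 0.0095, -0.0046]
```

Request:
{"method": "jog_arm", "body": {"deltas": [[[-0.005,-0.116,0.003],[-0.04,0.0,-0.005],0.7],[[-0.005,-0.116,0.003],[-0.08,0.0,-0.005],0.7],[[-0.005,-0.116,0.003],[-0.12,0.0,-0.005],0.7],[[-0.005,-0.116,0.003],[-0.16,0.0,-0.005],0.7],[[-0.005,-0.116,0.003],[-0.2,0.0,-0.005],0.7],[[-0.005,-0.116,0.003],[-0.24,0.0,-0.005],0.7],[[-0.005,-0.116,0.003],[-0.28,0.0,-0.005],0.7],[[-0.005,-0.116,0.003],[-0.32,0.0,-0.005],0.7],[[-0.005,-0.116,0.003],[-0.36,0.0,-0.005],0.7],[[-0.005,-0.116,0.003],[-0.4,0.0,-0.005],0.7]]}}

```text
time: 11.42
eef_pos: [0.5473, 0.2484, 0.1588]
tcp_rot: [0.532, -0.466, 0.466, -0.532]
contact_force: [0.1, -0.1, 0.4]
opening: 0.699
```

```bash
python3 - <<'E'
from h import *
jog([.547,.369,.12],.131)
E
```

```text
t 11.42 pos [0.5473 0.2484 0.1588] F [ 0.1 -0.1  0.4] q [0.26 0.16 1.8  0.   1.18 0.13]
turn [0.001, 0.001, -0.0] shift [-0.1196, 0.0388, 0.0156]
```

Request:
{"method": "jog_arm", "body": {"deltas": [[[0,0,0],[-0.04,0.01,0.005],0.7],[[0,0,0],[-0.08,0.02,0.01],0.7],[[0,0,0],[-0.1195,0.039,0.0155],0.7],[[0,0,0],[-0.1195,0.039,0.0155],0.7],[[0,0,0],[-0.1195,0.039,0.0155],0.7],[[0,0,0],[-0.1195,0.039,0.0155],0.7]]}}

```text
time: 11.92
eef_pos: [0.546, 0.3692, 0.1186]
tcp_rot: [0.533, -0.466, 0.465, -0.531]
contact_force: [0.3, -0.6, 0.4]
opening: 0.698
```

```bash
python3 - <<'E'
from h import *
from plant import ctrl
c=wgrab("w13"); jog([.547,.369,-.004],.131)
W=wcloud(c).reshape(-1,3); m=(W[:,2]>.057)&(W[:,2]<.07)&(abs(W[:,0]-.547)<.02)&(abs(W[:,1]-.369)<.02)
print("peg",m.sum(),np.median(W[m],0))
cv2.imwrite("pics/w13o.png",ortho(c,None,.024,.44,.66,.27,.45,.4))
E
```

```text
11.9167 [0.546  0.3692 0.1186] dq 0.033
t 11.97 pos [0.5468 0.3685 0.1196] F [ 0.7  0.3 -0.6] q [0.44 0.32 1.68 0.   1.14 0.31]
turn [0.002, 0.001, 0.0] shift [-0.0005, 0.1236, 0.0004]
peg 182 [0.54760248 0.37003946 0.06322289]
```

View pics/w13.png

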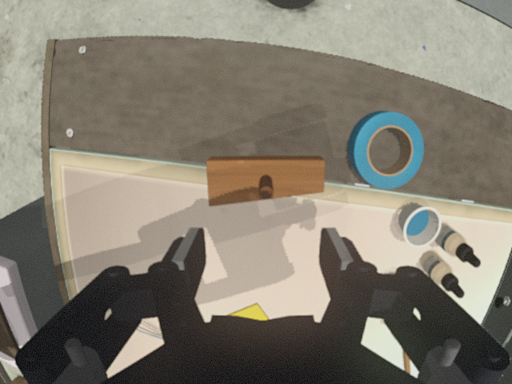

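View pics/w13o.png

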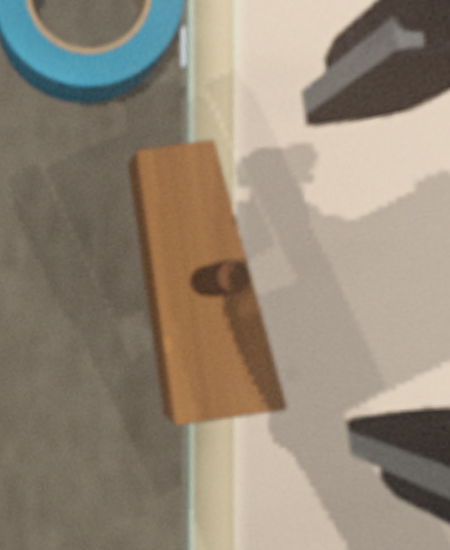

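Request:
{"method": "jog_arm", "body": {"deltas": [[[0.001,0.001,0],[-0.0015,0.04,0.001],0.7],[[0.001,0.001,0],[-0.0015,0.075,0.001],0.7],[[0.001,0.001,0],[-0.0015,0.1,0.001],0.7],[[0.001,0.001,0],[-0.0015,0.115,0.001],0.7],[[0.001,0.001,0],[-0.0015,0.123,0.001],0.7],[[0.001,0.001,0],[-0.0015,0.123,0.001],0.7],[[0.001,0.001,0],[-0.0015,0.123,0.001],0.7]]}}

```text
time: 12.55
eef_pos: [0.5488, 0.37, -0.0018]
tcp_rot: [-0.531, 0.466, -0.467, 0.532]
contact_force: [-0.2, -0.4, 0.6]
opening: 0.699
```

Request:
{"method": "jog_arm", "body": {"deltas": [[[0,0,0],[0,0,0],0],[[0,0,0],[0,0,0],0],[[0,0,0],[0,0,0],0],[[0,0,0],[0,0,0],0],[[0,0,0],[0,0,0],0],[[0,0,0],[0,0,0],0]], "force": 110}}

```text
time: 13.05
eef_pos: [0.5496, 0.3705, -0.0001]
tcp_rot: [-0.53, 0.466, -0.467, 0.533]
contact_force: [-0.6, -0.4, 5.5]
opening: 0.103
```

```bash
python3 - <<'E'
from h import *
c=wgrab("w14"); jog([.54,-.033,.12],.019)
E
```

```text
13.05 [ 5.496e-01  3.705e-01 -1.000e-04] dq 0.002
t 13.1 pos [ 5.497e-01  3.705e-01 -1.000e-04] F [-1.6 -0.3  5.5] q [ 0.44  0.47  1.72 -0.    0.94  0.31]
turn [-0.004, 0.111, -0.001] shift [0.3987, -0.1207, -0.0615]
```

View pics/w14.png

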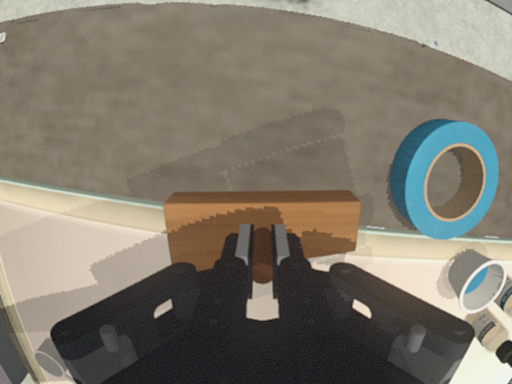

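Request:
{"method": "jog_arm", "body": {"deltas": [[[0,0,0],[0,-0.04,0],0],[[0,0,0],[0,-0.08,0],0],[[-0.004,0.03,0],[0.02,-0.12,0],0],[[-0.004,0.06,0],[0.06,-0.12,-0.01],0],[[-0.004,0.09,0],[0.1,-0.12,-0.016],0],[[-0.004,0.111,0],[0.14,-0.12,-0.022],0],[[-0.004,0.111,0],[0.18,-0.12,-0.028],0],[[-0.004,0.111,0],[0.22,-0.12,-0.034],0],[[-0.004,0.111,0],[0.26,-0.12,-0.04],0],[[-0.004,0.111,0],[0.3,-0.12,-0.046],0]]}}

```text
time: 13.93
eef_pos: [0.5415, 0.0653, 0.1187]
tcp_rot: [0.505, -0.496, 0.494, -0.505]
contact_force: [0.7, -0.4, -0.9]
opening: 0.106
```

```bash
python3 - <<'E'
from h import *
jog([.54,-.037,.09],.019)
E
```

```text
t 13.93 pos [0.5415 0.0653 0.1187] F [ 0.7 -0.4 -0.9] q [-0.07  0.08  1.96  0.    1.1  -0.09]
turn [0.002, 0.001, -0.001] shift [0.1023, 0.0286, -0.0034]
```

Request:
{"method": "jog_arm", "body": {"deltas": [[[0.001,0,0],[0.04,0,-0.003],0],[[0.001,0,0],[0.08,0.01,-0.003],0],[[0.001,0,0],[0.102,0.02,-0.0035],0],[[0.001,0,0],[0.102,0.0285,-0.0035],0],[[0.001,0,0],[0.102,0.0285,-0.0035],0],[[0.001,0,0],[0.102,0.0285,-0.0035],0],[[0.001,0,0],[0.102,0.0285,-0.0035],0]]}}

```text
time: 14.52
eef_pos: [0.5399, -0.0356, 0.09]
tcp_rot: [-0.505, 0.495, -0.494, 0.505]
contact_force: [0.7, 0.2, -0.8]
opening: 0.105
```

```bash
python3 - <<'E'
from h import *
c=wgrab("w15"); jog([.54,-.037,.05],.019)
cv2.imwrite("pics/w15t.png",tortho(c,-.024,.25,.05,.07))
cv2.imwrite("pics/w15b.png",tortho(c,.065,.4,.11,.11))
E
```

```text
14.5167 [ 0.5399 -0.0356  0.09  ] dq 0.01
t 14.57 pos [ 0.5402 -0.0355  0.0904] F [ 0.6  0.5 -1.1] q [-0.25  0.11  1.99  0.    1.04 -0.28]
turn [0.0, 0.002, -0.001] shift [0.0015, 0.0404, -0.0002]
```

View pics/w15t.png

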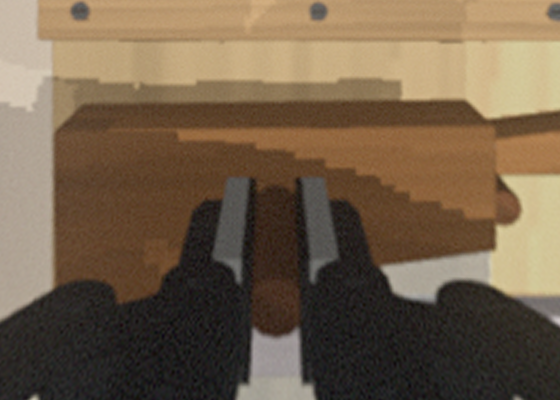

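View pics/w15b.png

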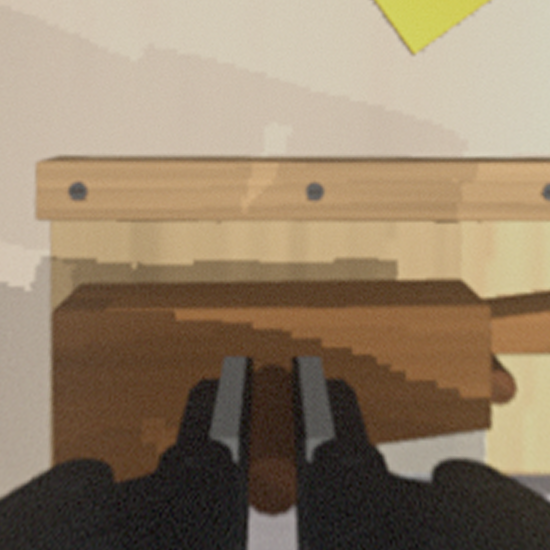

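Request:
{"method": "jog_arm", "body": {"deltas": [[[0,0,0],[0,0.02,0],0],[[0,0,0],[0,0.04,0],0],[[0,0,0],[0,0.05,0],0],[[0,0,0],[0,0.05,0],0]]}}

```text
time: 14.9
eef_pos: [0.5381, -0.034, 0.038]
tcp_rot: [0.506, -0.496, 0.492, -0.505]
contact_force: [-0.2, -0.1, -1.4]
opening: 0.106
```

```bash
python3 - <<'E'
from h import *
c=wgrab("w16"); jog([.54,-.036,.02],.019)
cv2.imwrite("pics/w16b.png",tortho(c,.015,.25,.08,.1))
E
```

```text
14.9 [ 0.5381 -0.034   0.038 ] dq 0.03
t 14.95 pos [ 0.5393 -0.0344  0.0395] F [ 0.3 -0.1 -1.4] q [-0.25  0.19  2.02  0.    0.94 -0.28]
turn [0.003, 0.004, -0.002] shift [0.0016, 0.0195, 0.0007]
```

View pics/w16b.png

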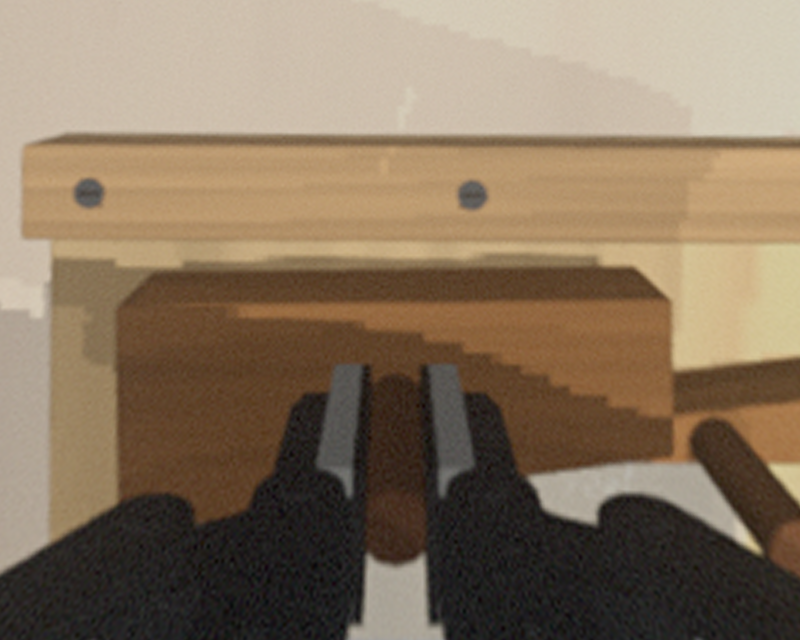

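Request:
{"method": "jog_arm", "body": {"deltas": [[[0,0.003,0],[0.0016,0,0],0],[[0,0.003,0],[0.0016,0.006,0],0],[[0,0.003,0],[0.0016,0.014,0],0],[[0,0.003,0],[0.0016,0.022,0],0],[[0,0.003,0],[0.0016,0.026,0],0],[[0,0.003,0],[0.0016,0.026,0],0]]}}

```text
time: 15.45
eef_pos: [0.538, -0.0357, 0.0118]
tcp_rot: [0.506, -0.497, 0.493, -0.504]
contact_force: [0.0, -0.6, -1.9]
opening: 0.101
```

```bash
python3 - <<'E'
from h import *
c=wgrab("w17"); jog([.54,-.036,.009],.019)
cv2.imwrite("pics/w17b.png",tortho(c,-.013,.25,.08,.1))
E
```

```text
15.45 [ 0.538  -0.0357  0.0118] dq 0.014
t 15.5 pos [ 0.5385 -0.0358  0.0125] F [ 1.3  0.9 -1.5] q [-0.26  0.23  2.03  0.    0.89 -0.28]
turn [0.005, 0.001, -0.003] shift [0.0002, 0.0035, 0.0015]
```

View pics/w17b.png

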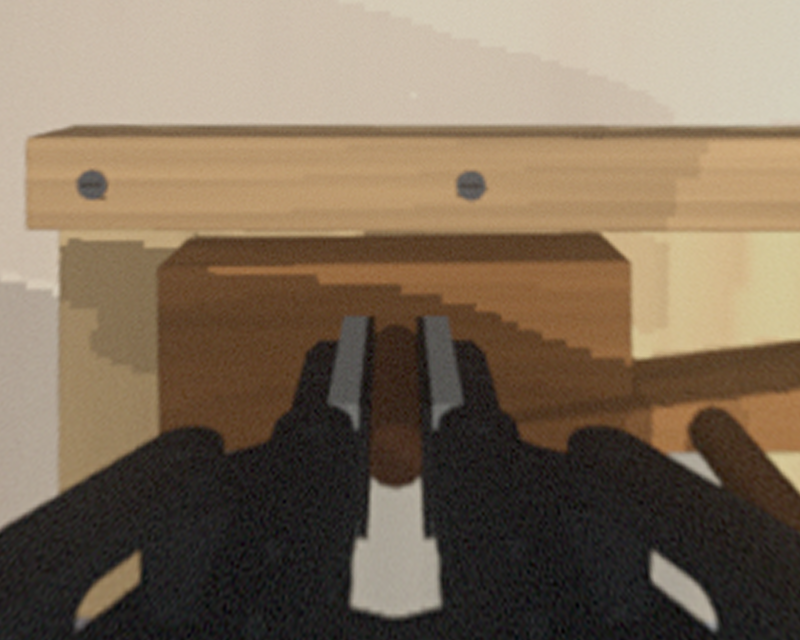

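Request:
{"method": "jog_arm", "body": {"deltas": [[[0.003,0,-0.002],[0,0.002,0.001],0],[[0.003,0,-0.002],[0,0.004,0.001],0],[[0.003,0,-0.002],[0,0.004,0.001],0]]}}

```text
time: 15.75
eef_pos: [0.5398, -0.0359, 0.0089]
tcp_rot: [0.505, -0.495, 0.495, -0.505]
contact_force: [-0.2, -0.1, -0.9]
opening: 0.107
```

Request:
{"method": "jog_arm", "body": {"deltas": [[[0,0,0],[-0.0005,0.0008,0.006],0],[[0,0,0],[-0.001,0.0008,0.012],0],[[0,0,0],[-0.0015,0.0008,0.018],0],[[0,0,0],[-0.002,0.0008,0.024],0],[[0,0,0],[-0.0025,0.0008,0.03],0],[[0,0,0],[-0.003,0.0008,0.036],0],[[0,0,0],[-0.003,0.0008,0.038],0],[[0,0,0],[-0.003,0.0008,0.038],0]]}}

```text
time: 16.42
eef_pos: [0.5791, -0.0323, 0.0089]
tcp_rot: [-0.505, 0.495, -0.495, 0.505]
contact_force: [0.3, 0.5, 4.4]
opening: 0.106
```

```bash
python3 - <<'E'
from h import *
c=wgrab("w18"); jog([.5955,-.0307,.009],.019)
cv2.imwrite("pics/w18b.png",tortho(c,-.016,.25,.08,.1))
E
```

```text
16.4167 [ 0.5791 -0.0323  0.0089] dq 0.014
t 16.47 pos [ 0.5792 -0.0323  0.0089] F [0.2 0.6 5. ] q [-0.23  0.31  1.93  0.    0.9  -0.25]
turn [-0.001, 0.001, 0.0] shift [-0.0013, -0.0001, 0.0164]
```

View pics/w18b.png

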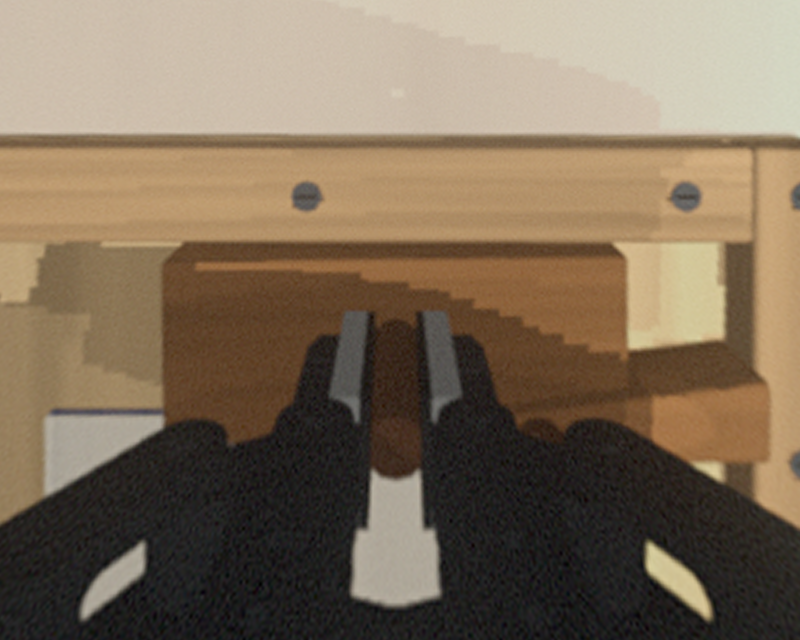

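Request:
{"method": "jog_arm", "body": {"deltas": [[[0,0,0],[-0.0003,0,0.003],0],[[0,0,0],[-0.0006,0,0.006],0],[[0,0,0],[-0.0009,0,0.009],0],[[0,0,0],[-0.001,0,0.012],0],[[0,0,0],[-0.001,0,0.012],0]]}}

```text
time: 16.88
eef_pos: [0.5916, -0.0316, 0.0089]
tcp_rot: [-0.505, 0.494, -0.496, 0.505]
contact_force: [-1.2, -2.5, 3.1]
opening: 0.102
```

Request:
{"method": "jog_arm", "body": {"deltas": [[[0,0,0],[0.0003,0,0.002],0],[[0,0,0],[0.0003,0,0.003],0],[[0,0,0],[0.0003,0,0.004],0],[[0,0,0],[0.0003,0,0.005],0],[[0,0,0],[0.0003,0,0.005],0]]}}

```text
time: 17.3
eef_pos: [0.5957, -0.0313, 0.0089]
tcp_rot: [0.505, -0.496, 0.495, -0.505]
contact_force: [-4.7, -0.4, 5.4]
opening: 0.108
```

```bash
python3 - <<'E'
from h import *
jog([.5955,-.0307,.009],.019)
E
```

```text
t 17.3 pos [ 0.5957 -0.0313  0.0089] F [-4.7 -0.4  5.4] q [-0.22  0.34  1.89 -0.    0.91 -0.24]
turn [0.001, 0.0, -0.0] shift [-0.0006, -0.0001, -0.0001]
```

Request:
{"method": "jog_arm", "body": {"deltas": [[[0,0,0],[0,0,0.002],0],[[0,0,0],[0,0,0.004],0],[[0,0,0],[0,0,0.004],0]]}}

```text
time: 17.55
eef_pos: [0.5988, -0.0309, 0.009]
tcp_rot: [0.505, -0.497, 0.494, -0.504]
contact_force: [-6.1, -0.1, 6.4]
opening: 0.105
```

```bash
python3 - <<'E'
from h import *
c=wgrab("w19"); jog([.5955,-.0307,.009],.019)
cv2.imwrite("pics/w19b.png",tortho(c,-.016,.25,.08,.1))
import numpy as np
from plant import ctrl
for n in ["scene","top"]:
    k=ctrl.read_camera(n); np.savez(n+"19.npz",**k)
im=k["pixels"][165:260,235:350]; cv2.imwrite("pics/top19.png",cv2.resize(im,None,fx=6,fy=6,interpolation=cv2.INTER_CUBIC))
E
```

```text
17.55 [ 0.5988 -0.0309  0.009 ] dq 0.004
t 17.6 pos [ 0.5988 -0.0309  0.009 ] F [-4.9 -0.2  5.8] q [-0.22  0.35  1.88  0.    0.92 -0.24]
turn [0.003, -0.001, -0.001] shift [-0.0003, -0.0, -0.0033]
```

View pics/w19b.png

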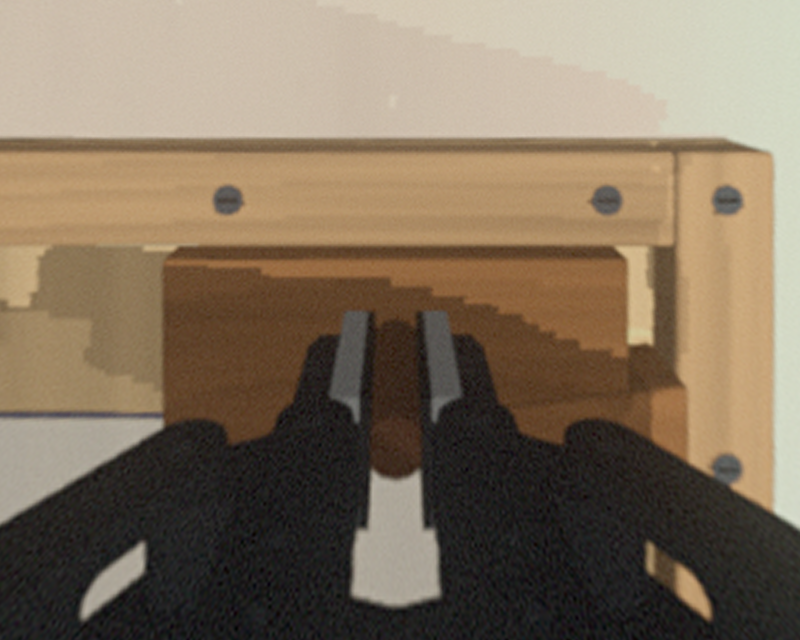

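View pics/top19.png

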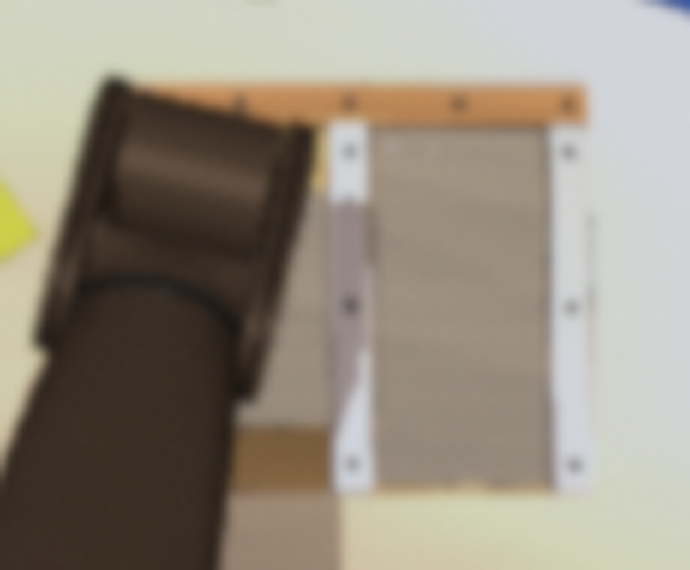

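Request:
{"method": "jog_arm", "body": {"deltas": [[[-0.002,0,0],[0,0.0003,0.003],0],[[-0.002,0,0],[0,0.0003,0.005],0],[[-0.002,0,0],[0,0.0003,0.006],0],[[-0.002,0,0],[0,0.0003,0.006],0]]}}

```text
time: 18.03
eef_pos: [0.6006, -0.0308, 0.0094]
tcp_rot: [0.509, -0.5, 0.49, -0.501]
contact_force: [-17.1, -1.2, 16.7]
opening: 0.107
```

```bash
python3 - <<'E'
from h import *
jog([.5955,-.0307,.009],.019)
E
```

```text
t 18.03 pos [ 0.6006 -0.0308  0.0094] F [-17.1  -1.2  16.7] q [-0.22  0.36  1.86 -0.    0.94 -0.24]
turn [0.017, 0.0, -0.002] shift [-0.0002, 0.0005, -0.0051]
```

Request:
{"method": "jog_arm", "body": {"deltas": [[[0.008,0,0],[0,0,0.006],0],[[0.008,0,0],[0,0,0.008],0],[[0.008,0,0],[0,0,0.01],0],[[0.008,0,0],[0,0,0.01],0]]}}

```text
time: 18.37
eef_pos: [0.6007, -0.0307, 0.0101]
tcp_rot: [0.514, -0.505, 0.485, -0.497]
contact_force: [-31.6, -3.3, 28.2]
opening: 0.103
```

```bash
python3 - <<'E'
from h import *
jog([.5955,-.0307,.009],.019)
E
```

```text
t 18.37 pos [ 0.6007 -0.0307  0.0101] F [-31.6  -3.3  28.2] q [-0.22  0.37  1.85 -0.01  0.96 -0.23]
turn [0.037, 0.002, -0.003] shift [-0.0001, 0.0013, -0.0052]
```

Request:
{"method": "jog_arm", "body": {"deltas": [[[0.03,0,-0.003],[0,-0.0005,0.007],0],[[0.045,0,-0.003],[0,-0.001,0.007],0],[[0.045,0,-0.003],[0,-0.001,0.007],0],[[0.045,0,-0.003],[0,-0.001,0.007],0]]}}

```text
time: 18.7
eef_pos: [0.6018, -0.0308, 0.0097]
tcp_rot: [0.507, -0.496, 0.492, -0.504]
contact_force: [-14.9, -4.1, 10.5]
opening: 0.105
```

```bash
python3 - <<'E'
from h import *
jog([.5955,-.0307,.009],.019); c=wgrab("w20")
cv2.imwrite("pics/w20b.png",tortho(c,-.016,.25,.08,.1))
E
```

```text
t 18.7 pos [ 0.6018 -0.0308  0.0097] F [-14.9  -4.1  10.5] q [-0.22  0.35  1.87 -0.    0.93 -0.24]
turn [0.007, 0.003, -0.001] shift [-0.0002, 0.0008, -0.0062]
18.7 [ 0.6018 -0.0308  0.0097] dq 0.007
```

View pics/w20b.png

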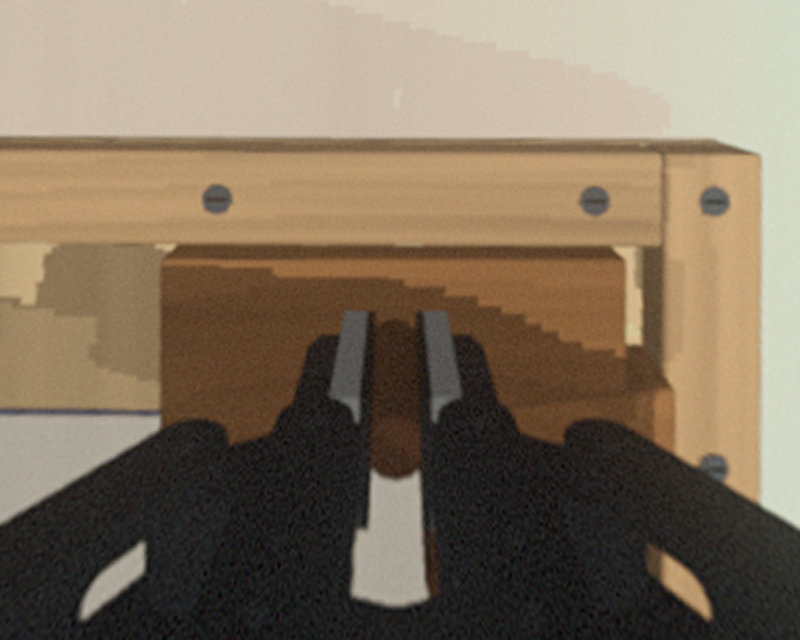

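Request:
{"method": "jog_arm", "body": {"deltas": [[[0.03,-0.002,0],[0,0,0.009],0],[[0.045,-0.002,0],[0,0,0.012],0],[[0.045,-0.002,0],[0,0,0.012],0],[[0.045,-0.002,0],[0,0,0.012],0],[[0.045,-0.002,0],[0,0,0.012],0]]}}

```text
time: 19.17
eef_pos: [0.6026, -0.0306, 0.0094]
tcp_rot: [-0.504, 0.492, -0.494, 0.509]
contact_force: [-30.1, -3.9, 28.3]
opening: 0.105
```

```bash
python3 - <<'E'
from h import *
from plant import ctrl
jog([.5955,-.0307,.009],.019); c=wgrab("w21")
cv2.imwrite("pics/w21b.png",tortho(c,-.016,.25,.08,.1))
k=ctrl.read_camera("scene"); cv2.imwrite("pics/s21.png",cv2.resize(k["pixels"][170:270,200:360],None,fx=5,fy=5,interpolation=cv2.INTER_CUBIC))
s=ctrl.get_state(); print(s["time"],np.round(s["contact_force"],1),np.round(s["eef_pos"],4),s["opening"],np.round(s["wrist_torque"],2))
E
```

```text
t 19.17 pos [ 0.6026 -0.0306  0.0094] F [-30.1  -3.9  28.3] q [-0.22  0.35  1.88  0.    0.91 -0.25]
turn [-0.006, 0.007, -0.002] shift [-0.0001, 0.0003, -0.0071]
19.1667 [ 0.6026 -0.0306  0.0094] dq 0.002
19.2667 [-29.8  -4.1  28.7] [ 0.6026 -0.0306  0.0094] 0.10555655353489991 [-0.72  5.65 -0.17]
```

View pics/w21b.png

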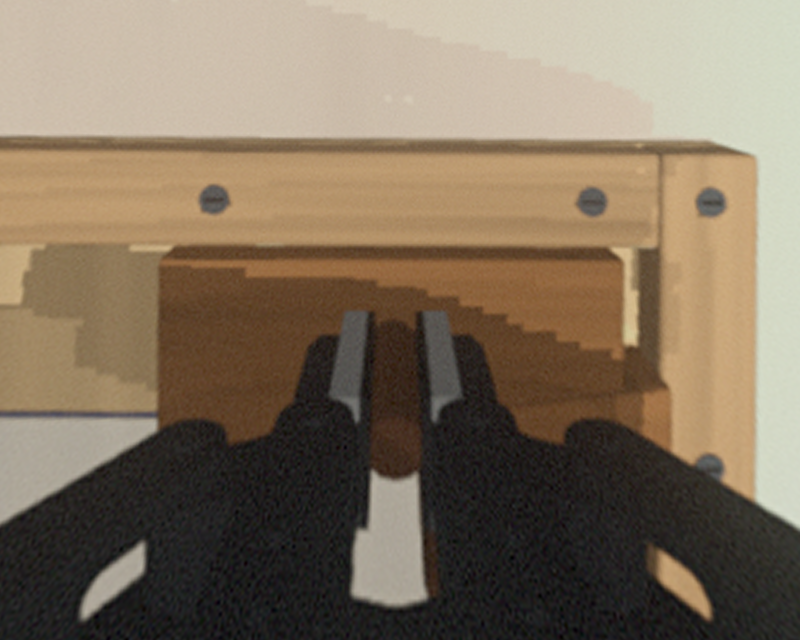

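View pics/s21.png

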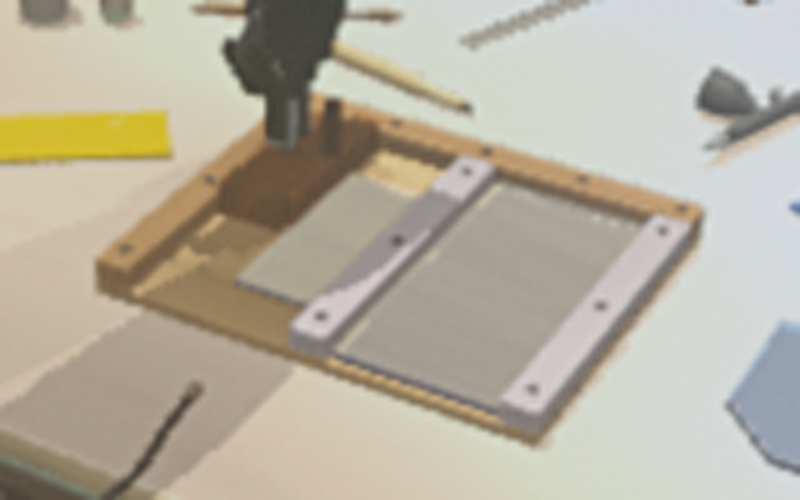

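Request:
{"method": "jog_arm", "body": {"deltas": [[[0.035,-0.005,0],[0,-0.001,0.012],0],[[0.035,-0.005,0],[0,-0.002,0.013],0],[[0.035,-0.005,0],[0,-0.002,0.013],0],[[0.035,-0.005,0],[0,-0.002,0.013],0]]}}

```text
time: 19.6
eef_pos: [0.6026, -0.0305, 0.0094]
tcp_rot: [-0.506, 0.491, -0.492, 0.511]
contact_force: [-31.2, -4.8, 23.2]
opening: 0.103
```

```bash
python3 - <<'E'
from h import *
from plant import ctrl
jog([.5955,-.0307,.009],.019); c=wgrab("w22")
k=ctrl.read_camera("top")
s=ctrl.get_state(); print(s["time"],np.round(s["contact_force"],1),np.round(s["eef_pos"],4),s["opening"],np.abs(s["dq"]).max())
E
```

```text
t 19.6 pos [ 0.6026 -0.0305  0.0094] F [-31.2  -4.8  23.2] q [-0.22  0.35  1.88  0.01  0.91 -0.26]
turn [-0.007, 0.015, -0.004] shift [-0.0, 0.0004, -0.0071]
19.6 [ 0.6026 -0.0305  0.0094] dq 0.001
19.7 [-31.3  -5.   22.7] [ 0.6026 -0.0305  0.0094] 0.10927451981784601 0.000932357722149112
```

View pics/w22.png

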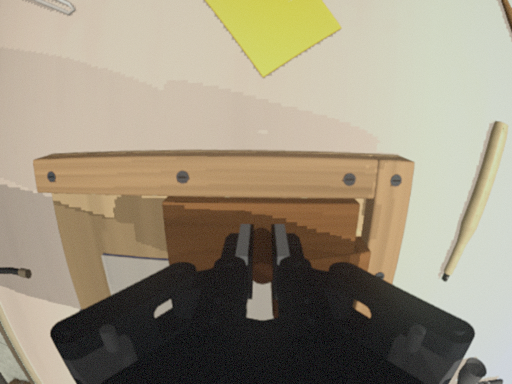

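Request:
{"method": "jog_arm", "body": {"deltas": [[[0.02,0.012,0],[0,-0.002,0.013],0],[[0.02,0.012,0],[0,-0.002,0.013],0],[[0.02,0.012,0],[0,-0.002,0.013],0],[[0.02,0.012,0],[0,-0.002,0.013],0]]}}

```text
time: 20.03
eef_pos: [0.6019, -0.0304, 0.0094]
tcp_rot: [0.507, -0.498, 0.49, -0.505]
contact_force: [-34.8, -5.9, 24.3]
opening: 0.107
```

```bash
python3 - <<'E'
from h import *
from plant import ctrl
jog([.5955,-.0307,.009],.019); c=wgrab("w23"); 
cv2.imwrite("pics/w23b.png",tortho(c,-.003,.25,.08,.1))
E
```

```text
t 20.03 pos [ 0.6019 -0.0304  0.0094] F [-34.8  -5.9  24.3] q [-0.22  0.36  1.87  0.    0.93 -0.25]
turn [0.009, 0.006, -0.006] shift [0.0001, 0.0004, -0.0064]
20.0333 [ 0.6019 -0.0304  0.0094] dq 0.003
```

View pics/w23b.png

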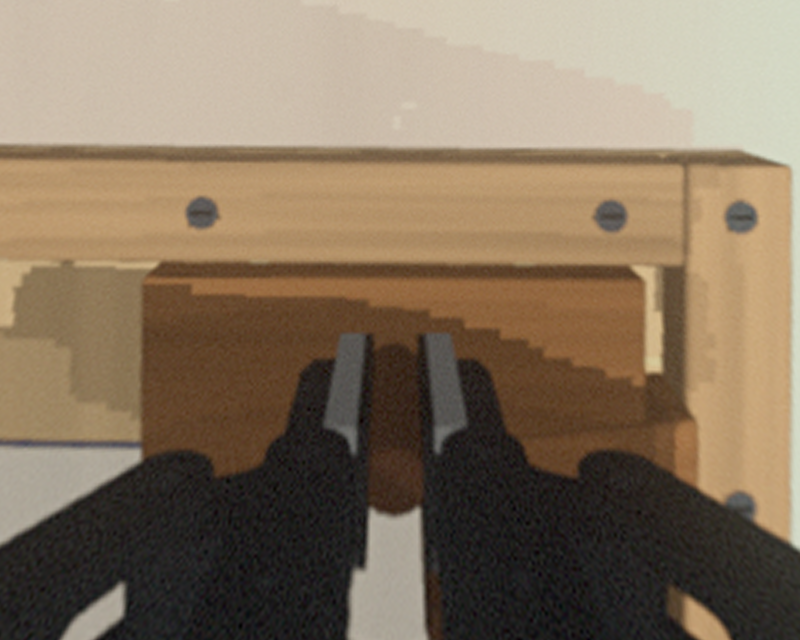

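Everything is tight and steady: 35 N push, wedge stalled against wall and spacer. I'm handing in.

```bash
python3 - <<'E'
from plant import ctrl
import numpy as np
s=ctrl.get_state(); print(s["time"],np.round(s["contact_force"],1),s["opening"])
print(ctrl.sign_off())
E
```

```text
20.0833 [-34.6  -5.6  23.6] 0.10122646426963425
the job is handed in; nothing more can be done
None
```

I did the job in the order asked and handed it in at about 20 s. At hand-in the arm was still gripping the wedge's peg and pushing it in with about 35 N.

- **Spacer:** it stands in the left bay, left of the strip, with its thick end against the head batten. I felt the contact there at about 5 N.
- **Strip:** I slid it over with the spacer until it pressed on the middle fence at about 10 N, then put the spacer down. After wedging, the images put its left edge 50.2 mm from the left wall, where flush is 50 mm.
- **Wedge:** it went in thin end first until it stalled. Doubling the push from 15 to 30 N moved it less than 1 mm. At hand-in the tool was also pressing down with about 24 N.
- **Left alone:** I never touched the large glass, the cutter or the tape.

Some checks disagreed:
- **Finger length:** the finger ends are about 34 mm short of the reported TCP. My first grasp closed above the spacer's peg, so I measured the difference in the wrist image and corrected for it.
- **Wrist camera scale:** it reads lengths about 2% short.
- **Wedge depth:** its peg ended about 12.5–13 mm behind the spacer's, where 16 mm was expected. That is worth about 0.4 mm of thickness, and I put it down to tolerance or measurement error. In the last pictures the spacer was still at the head batten and the strip looked flush.

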